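Find the stem flange in the lidded tubs

TASK

One of the three lidded tubs hides a white stem flange. Lift the lids one by one, starting with the left tub and working to the right, leaving each lid you have opened standing open, until you find the flange; leave the lids after it shut and the other parts in their tubs. Then set the flange down, without dropping it, upright on the floor of the empty metal tray at the right, and do not disturb the tools and supplies lying about.

Things in the scene. Friction and masses are not known exactly. Their poses are not given: they have to be found in the camera images.
- rack: fixed plywood board, 136 x 450 x 10 mm, with three identical grey square tubs in a row, centres at y = +150, 0, -150 mm. Origin: centre of the board's underside, on the bench; x points to the tubs' rear (hinge side), y along the row to the left, z up. Tubs 124 x 124 mm outside, 60 mm high, walls and floor 4 mm: inner floor 14 mm, rim 70 mm above the bench.
- tub_left (a point): centre of the inner floor of the left tub as seen from the robot (14 mm above the bench), axes as the rack's
- lid_left (a joint): lid of the left tub: 0 = shut, grows as it opens, 1.57 = upright, 2.0 = leaning back on its stop (rad). Flat 126 x 126 x 4 mm plate, 80 g, hinged at the tub's rear upper edge (62 mm behind the tub's centre, 70 mm above the bench); no latch, moves easily. Let go below 1.4 it falls shut, past 1.7 it falls back and stays open
- tab_left (a point): middle of the front end of the left lid's finger tab, 151 mm from the hinge axis; moves with the lid. The tab is 44 mm wide, 4 mm thick, ends in a rounded 6 mm bead and juts out 27 mm from the tub's front wall at rim height, nothing below it: a fingertip can lift it from below
- tub_mid (a point): centre of the inner floor of the middle tub as seen from the robot (14 mm above the bench), axes as the rack's
- lid_mid (a joint): lid of the middle tub: 0 = shut, grows as it opens, 1.57 = upright, 2.0 = leaning back on its stop (rad). Flat 126 x 126 x 4 mm plate, 80 g, hinged at the tub's rear upper edge (62 mm behind the tub's centre, 70 mm above the bench); no latch, moves easily. Let go below 1.4 it falls shut, past 1.7 it falls back and stays open
- tab_mid (a point): middle of the front end of the middle lid's finger tab, 151 mm from the hinge axis; moves with the lid. The tab is 44 mm wide, 4 mm thick, ends in a rounded 6 mm bead and juts out 27 mm from the tub's front wall at rim height, nothing below it: a fingertip can lift it from below
- tub_right (a point): centre of the inner floor of the right tub as seen from the robot (14 mm above the bench), axes as the rack's
- lid_right (a joint): lid of the right tub: 0 = shut, grows as it opens, 1.57 = upright, 2.0 = leaning back on its stop (rad). Flat 126 x 126 x 4 mm plate, 80 g, hinged at the tub's rear upper edge (62 mm behind the tub's centre, 70 mm above the bench); no latch, moves easily. Let go below 1.4 it falls shut, past 1.7 it falls back and stays open
- tab_right (a point): middle of the front end of the right lid's finger tab, 151 mm from the hinge axis; moves with the lid. The tab is 44 mm wide, 4 mm thick, ends in a rounded 6 mm bead and juts out 27 mm from the tub's front wall at rim height, nothing below it: a fingertip can lift it from below
- flange: the wanted part: white stem flange, 48 mm round foot 13 mm high with a collar of 24 mm diameter up to 25 mm and above it a 20 mm stem, 41 mm high in all, about 50 g; origin at the centre of its underside, z up its stem. It stands upright near the middle of one of the three tubs, under the lid; which one changes. (A like one standing in the open at the far left of the bench is not meant)
- tube: short black lamp tube, 25 x 42 x 25 mm, lying in one of the other tubs; origin at the centre of its underside as it lies; not wanted, stays there
- head: black torch head, open cup 34 mm across and 34 mm high, standing in the remaining tub; origin at the centre of its underside; not wanted, stays there
- tray_in (a point): centre of the inner floor (6 mm above the bench top) of the empty square bare-metal tray, 130 x 130 mm, rim 18 mm high, walls 4 mm, that stands fast on the red mat at the robot's right; z up, x and y along its sides
- glue: red glue bottle with white nozzle, 29 x 43 x 118 mm, bystander; origin at the centre of its underside
- tape: roll of brown tape lying flat, 64 mm across, 24 mm high, bystander; origin at the centre of its underside
- red_driver: red screwdriver lying flat, 107 mm long, bystander; origin at the centre of its underside
- bent_key: black hex key lying flat, 79 mm long, bystander; origin at the centre of its underside

How it is judged:
On the way, in this order (a step that is already met when the one before it is completed fails the run):
1. the left tub's lid stands open (value of joint lid_left above 1.5 rad), for 0.2 s.
2. the flange is lifted out of its tub (z of flange in the frame of rack above 0.085 m), for 0.1 s.
At the end, for the whole second after the job is handed in: Flange upright (within 0.15 rad), still, on the tray floor, within 50 mm of its centre along each side. Lids of its tub and of all tubs left of it open (over 1.5 rad), lids right of it shut (under 0.1 rad). Lamp tube and torch head still in their tubs (x of flange in the frame of tray_in between -0.05 and 0.05 m and y of flange in the frame of tray_in between -0.05 and 0.05 m and z of flange in the frame of tray_in between -0.005 and 0.006 m and angle between flange's own z axis and vertical below 0.15 rad and linear speed of flange below 0.02 m/s and ((((horizontal distance between tube and tub_mid below 0.075 m and height (world z) of tube below 0.06 m) or (horizontal distance between head and tub_mid below 0.075 m and height (world z) of head below 0.06 m)) and ((horizontal distance between tube and tub_right below 0.075 m and height (world z) of tube below 0.06 m) or (horizontal distance between head and tub_right below 0.075 m and height (world z) of head below 0.06 m)) and value of joint lid_left above 1.5 rad and value of joint each of lid_mid, lid_right below 0.1 rad) or (((horizontal distance between tube and tub_left below 0.075 m and height (world z) of tube below 0.06 m) or (horizontal distance between head and tub_left below 0.075 m and height (world z) of head below 0.06 m)) and ((horizontal distance between tube and tub_right below 0.075 m and height (world z) of tube below 0.06 m) or (horizontal distance between head and tub_right below 0.075 m and height (world z) of head below 0.06 m)) and value of joint each of lid_left, lid_mid above 1.5 rad and value of joint lid_right below 0.1 rad) or (((horizontal distance between tube and tub_left below 0.075 m and height (world z) of tube below 0.06 m) or (horizontal distance between head and tub_left below 0.075 m and height (world z) of head below 0.06 m)) and ((horizontal distance between tube and tub_mid below 0.075 m and height (world z) of tube below 0.06 m) or (horizontal distance between head and tub_mid below 0.075 m and height (world z) of head below 0.06 m)) and value of joint each of lid_left, lid_mid, lid_right above 1.5 rad))); the robot touches nothing.
It fails at once if a lid is raised (over 0.35 rad) while the one to its left does not stand open (under 1.2 rad) ((value of joint lid_mid above 0.35 rad and value of joint lid_left below 1.2 rad) or (value of joint lid_right above 0.35 rad and value of joint lid_mid below 1.2 rad)).
It fails at once if a lid is raised (over 0.35 rad) although the flange lies in the tub to its left ((value of joint lid_mid above 0.35 rad and distance between flange and tub_left below 0.06 m) or (value of joint lid_right above 0.35 rad and distance between flange and tub_mid below 0.06 m)).
It fails at once if the flange is dropped into the tray (faster than 0.6 m/s just above its floor) (horizontal distance between flange and tray_in below 0.06 m and height (world z) of flange below 0.05 m and linear speed of flange above 0.6 m/s).
It fails at once if glue bottle, tape roll, red screwdriver or hex key is moved more than 30 mm (distance of any of glue, tape, red_driver, bent_key from where it was at the start of the episode above 0.03 m).
It also fails if it takes over 72 s, if anything falls off the work surface, if the arm or the gripper's body presses on something with over 40 N, if the wrist force passes 120 N, or if a joint passes its speed limit or range.

ROBOT

A 6-joint arm with a two-finger parallel gripper is mounted at the origin on a cart in front of the work surface, level with it; the furniture and walls round the work are solid. World frame = base frame: x ahead of the robot, y to its left, z up, the work surface at z = 0. Lengths are in m, angles in rad, forces in N, time in s.
With the tool pointing down it reaches from about 0.25 to 0.725 m from the base axis. Payload 9.7 kg.
Tool frame: the origin (TCP) lies at the very end of the fingers, on their centre line; the grasp point (between the pads) lies 19 mm behind it (arm.grip_point_offset is the z of the grasp point in the tool frame, in m); z points along the fingers, y is the direction in which the jaws open and shut (so a half turn about z gives the same grasp; the last joint's range is limited). The gripper opens to 85 mm and grips with 20 to 120 N. Pads are 22 mm wide; open, the fingers measure 114 mm over their backs; the gripper's body (76 mm by 85 mm) begins 54 mm behind the grasp point. The pads swing forward as they close: fully open they stand 13 mm farther back than shut.
Start: joints at [-1.309, 0.087, 0.176, 1.66, 0, 1.571], TCP at [0.142, -0.531, 0.204] pointing down, gripper open.
Joint ranges: [-3.13, 3.13], [-0.85, 1.81], [-1.15, 1.24], [-2.2, 2.28], [-1.44, 1.52], [-3.14, 3.14]. Speed limits (rad/s): [2.22, 2.22, 2.57, 3.14, 3.14, 3.14].

INTERFACE

Orientations are given as a rotation vector (axis times angle).
In Python, from station import arm gives the robot as it stands.
- The arm moves only by the tool play_rows, never from a script. Its argument "series" is a list of rows, each an object with "jaw": the closure, from -1 (fully open) to 1 (shut), so that 0 is half open; "offset": the shift along the tool's x, y, z in m, a list of three; "delta_rot": the turn, a rotation vector about the tool's x, y, z in rad, a list of three. A call has exactly 8 rows; each row is the pose to reach, as a shift and turn from the pose commanded when the call began, along the tool's axes at that moment; what a row does not reach only later rows make up. A row lasts 1/10 s, in which the tool goes at most 50 mm and 8.59 degrees, less where a joint would pass 70% of its speed; a pose out of reach is approached as far as the arm can. A call with a gripper value outside its range is refused whole. The fingers move at their own pace and stop on an object; "force" is the grip in N (left out, the last holds). Time passes only in rows, so rows that repeat a pose let the fingers close, or fill a call up. It gives the time, the measured TCP pose, the force and the opening at its end, in the units of the state.
- arm.read_state(): the state, without advancing time (a new reading comes with each control period).
- arm.capture(name): name is "scene" or "top"; returns (picture, depth): 400x640x3 uint8, red, green, blue; 400x640 float32, m along the optical axis (not along the pixel's ray), 0 where there is no reading.
- arm.camera_info(name): a dict with "intrinsics" (3x3 intrinsics, pixels), "pose" (4x4, takes a point from camera to world coordinates). Camera axes: x right, y up, looking along -z (the intrinsics and any distortion apply to the point x, -y, -z); pixel columns grow to the right and rows downward; lengths in m; the calibration is good to about 2 mm. A picture is of the moment at which its call begins. camera_info takes no time and is no camera call.
- arm.hand_in(): hands the job in, once; it reports no verdict.
Trained networks look in the newest picture that a camera, given by its name, has taken for a name from the list of things; names that differ only in an ending like _2 or _b are one class to them, and where a whole thing is asked for, a point or a joint stands for the part that bears it (a point fixed in the world has none). Each returns a list of dicts, best first, with "conf" (0 to 1); they miss things now and then, are a little off and sometimes report something else, mostly with a low value. They report only what shows in the picture. A call takes as long as a camera call.
- arm.spot_in(camera, name): "point" ([x, y, z] in m, in world coordinates, good to about 4 mm: the middle of the surface that is visible of it).
- arm.outline_of(camera, name): "mask" (400x640 bool, what is visible of it).
The state is a dict: "time": time; "q": joint angles; "qvel": joint speeds; "tau": joint torques, N m; "position": TCP position; "tool_rot": TCP orientation; "contact_force": force on the tool from outside, world axes, zero at the start; "torque": the same for the moment, N m; "width": finger opening in m.
Only numpy, scipy, OpenCV 4.12 (cv2) and the standard library are available. Lean on these libraries where they do the work, as an engineer would, in place of code of your own. Each camera call takes 0.05 s, during which the arm holds its last target.

## Working session

There is one attempt and no reset: what is moved stays moved. The work goes in short steps, Python scripts to look and compute and a tool call to move; the robot and the scene stay as the last step left them, time stands still between calls to the robot, and variables do not carry over. Pictures are saved under pics/ and viewed, and the job is handed in when it is done.

Besides the shell and the picture viewer there is one more tool, called after "Request:" in YAML: its name, and indented under it one key for each argument. play_rows: Moves the arm, as the interface text tells. Its arguments: {"type":"object","properties":{"series":{"type":"array","items":{"type":"object","properties":{"jaw":{"type":"number"},"offset":{"type":"array","items":{"type":"number"}},"delta_rot":{"type":"array","items":{"type":"number"}}}}},"force":{"type":"number"}},"required":["series"]}

```bash
mkdir -p pics; ls; python3 - <<'E'
from station import arm
import cv2,numpy as np
s=arm.read_state(); print(s)
for c in ("scene","top"):
    p,d=arm.capture(c); cv2.imwrite(f"pics/{c}0.png",p[:,:,::-1]); i=arm.camera_info(c); print(c,np.round(i["intrinsics"],1),np.round(i["pose"],3), [k for k in i])
    np.save(f"{c}_d.npy",d)
E
```

```text
pics
{'time': 0.0, 'q': array([-1.30897513e+00,  8.74849645e-02,  1.75129631e-01,  1.65981373e+00,
       -5.92804063e-06,  1.57078864e+00]), 'qvel': array([ 0.00101465, -0.00027169, -0.00093891, -0.00103169,  0.0007835 ,
        0.00057969]), 'tau': array([ 1.78239621e-03, -5.20398259e+01,  4.64796174e+01,  1.66665047e-02,
        2.26756156e-04, -3.13314183e-05]), 'position': array([ 0.14228971, -0.53099326,  0.20316711]), 'tool_rot': array([-3.11336126e+00, -4.09928511e-01,  2.90572656e-04]), 'contact_force': array([ 0.82187624, -0.13888149,  0.57244548]), 'torque': array([ 0.01678144,  0.04421887, -0.04970293]), 'width': 0.08555391808546116}
scene [[414.8   0.  315.6]
 [  0.  414.8 198.8]
 [  0.    0.    1. ]] [[-0.744  0.509 -0.433  0.047]
 [-0.668 -0.582  0.464  0.551]
 [-0.016  0.634  0.773  1.027]
 [ 0.     0.     0.     1.   ]] ['intrinsics', 'pose']
top [[482.9   0.  321.7]
 [  0.  482.9 205.5]
 [  0.    0.    1. ]] [[-1.600e-02  9.950e-01 -9.800e-02  4.490e-01]
 [-1.000e+00 -1.600e-02 -1.000e-03 -9.000e-03]
 [-2.000e-03  9.800e-02  9.950e-01  1.518e+00]
 [ 0.000e+00  0.000e+00  0.000e+00  1.000e+00]] ['intrinsics', 'pose']
```

View pics/top0.png

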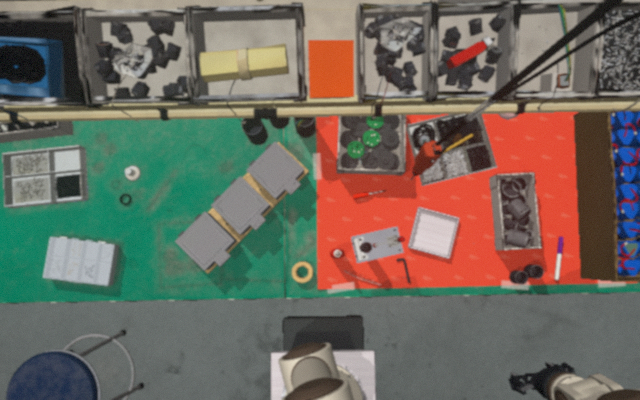

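View pics/scene0.png

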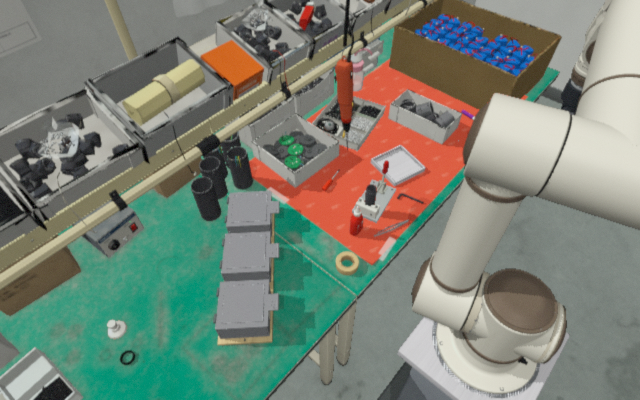

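```bash
python3 - <<'E'
from station import arm
import numpy as np
for c,n in (("top","tab_left"),("top","lid_left"),("top","rack"),("top","glue"),("top","tape"),("top","tray_in"),("top","red_driver"),("top","bent_key")):
    r=arm.spot_in(c,n); print(c,n,[(round(x["conf"],2),np.round(x["point"],3)) for x in r[:4]])
E
```

```text
top tab_left [(0.64, array([0.49 , 0.342, 0.075])), (0.46, array([0.593, 0.236, 0.073]))]
top lid_left [(0.74, array([0.491, 0.346, 0.077]))]
top rack [(0.64, array([0.594, 0.236, 0.076])), (0.53, array([0.59 , 0.233, 0.072]))]
top glue [(0.63, array([ 0.452, -0.045,  0.077])), (0.6, array([0.595, 0.236, 0.074])), (0.47, array([ 0.632, -0.134,  0.016]))]
top tape [(0.76, array([0.393, 0.058, 0.024]))]
top tray_in [(0.65, array([ 0.513, -0.351,  0.008]))]
top red_driver [(0.75, array([0.487, 0.344, 0.077])), (0.58, array([ 0.634, -0.131,  0.013])), (0.42, array([ 0.511, -0.352,  0.008]))]
top bent_key []
```

The top view shows the rack rotated, its three lids at about pixels (207,241), (243,206) and (278,168) with tabs facing lower right; the empty tray is at (434,233). Next I'll fit the poses from depth.

```bash
cat > h.py <<'E'
from station import arm
import cv2,numpy as np
from scipy.spatial.transform import Rotation as R
def cloud(c,d):
    i=arm.camera_info(c);K=i["intrinsics"];T=i["pose"]
    v,u=np.mgrid[:400,:640]
    X=np.stack([(u-K[0,2])/K[0,0]*d,-(v-K[1,2])/K[1,1]*d,-d],-1)
    return X@T[:3,:3].T+T[:3,3]
def pix(c,p):
    i=arm.camera_info(c);K=i["intrinsics"];T=i["pose"]
    q=(np.asarray(p)-T[:3,3])@T[:3,:3]
    return K[0,0]*q[...,0]/-q[...,2]+K[0,2], -K[1,1]*q[...,1]/-q[...,2]+K[1,2]
E
python3 - <<'E'
from h import *
d=np.load("top_d.npy");P=cloud("top",d)
m=(P[...,2]>.066)&(P[...,2]<.083)&(P[...,0]>.3)&(P[...,0]<.85)&(P[...,1]>0)&(P[...,1]<.5)
n,l,st,ce=cv2.connectedComponentsWithStats(m.astype(np.uint8))
for k in range(1,n):
    if st[k,4]<100: continue
    q=P[l==k]; 
    r=cv2.minAreaRect(q[:,:2].astype(np.float32)*1000); print(st[k],q.mean(0).round(4),r)
# tray
m=(P[...,2]>.010)&(P[...,2]<.024)&(np.hypot(P[...,0]-.513,P[...,1]+.351)<.105)
q=P[m];print(m.sum(),cv2.minAreaRect(q[:,:2].astype(np.float32)*1000))
m=(np.hypot(P[...,0]-.513,P[...,1]+.351)<.03);print(P[m].mean(0))
p=cv2.imread("pics/top0.png");cv2.imwrite("pics/t0z.png",cv2.resize(p[120:310,160:480],None,fx=2.5,fy=2.5,interpolation=2))
E
```

```text
[ 246  141   58   58 1837] [0.7015 0.13   0.0748] ((697.6971435546875, 125.77001953125), (154.7570343017578, 125.8927001953125), 45.11945343017578)
[ 211  176   58   58 1864] [0.5956 0.2358 0.0747] ((591.657470703125, 231.28370666503906), (155.9769287109375, 125.0365982055664), 44.94279098510742)
[ 175  212   59   59 1889] [0.4892 0.342  0.0746] ((485.9782409667969, 338.9235534667969), (155.66563415527344, 124.17040252685547), 44.67076873779297)
483 ((508.19976806640625, -348.7397155761719), (167.83203125, 176.0030517578125), 7.5596699714660645)
[ 0.51274661 -0.35107193  0.0063887 ]
```

View pics/t0z.png

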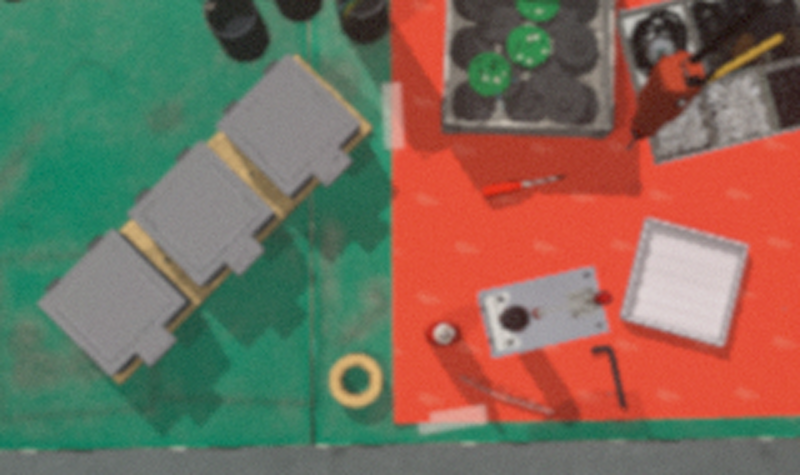

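```bash
cat >> h.py <<'E'
s2=np.sqrt(.5)
RX=np.array([s2,s2,0]);RY=np.array([-s2,s2,0])
CEN={'L':np.array([.4945,.3475,0]),'M':np.array([.600,.240,0]),'R':np.array([.706,.1343,0])}
def rackp(t,x,z,y=0): return CEN[t]+x*RX+y*RY+np.array([0,0,z])
def Rlid(a=30):
    a=np.radians(a);z=np.cos(a)*RX-np.array([0,0,np.sin(a)]);y=RY
    return R.from_matrix(np.stack([np.cross(y,z),y,z],1))
def Rdown(yaw): # tool y at world yaw
    y=np.array([np.cos(yaw),np.sin(yaw),0]);z=np.array([0,0,-1.])
    return R.from_matrix(np.stack([np.cross(y,z),y,z],1))
def show(wps,p0=None,R0=None):
    s=arm.read_state()
    p0=s["position"] if p0 is None else p0; R0=R.from_rotvec(s["tool_rot"]) if R0 is None else R0
    for p,Rt in wps:
        o=R0.inv().apply(np.asarray(p)-p0); r=(R0.inv()*Rt).as_rotvec()
        print("off",np.round(o,3).tolist(),"rot",np.round(r,3).tolist(),"len",round(np.linalg.norm(o),3))
def st():
    s=arm.read_state();print({k:np.round(s[k],3).tolist() for k in("time","q","position","tool_rot","contact_force","width")})
E
python3 - <<'E'
from h import *
print(Rlid().as_rotvec())
s=arm.read_state();R0=R.from_rotvec(s["tool_rot"]);R1=Rlid();d=(R0.inv()*R1).as_rotvec()
print(np.degrees(np.linalg.norm(d)))
mid=R0*R.from_rotvec(d/2)
show([([.40,-.2,.32],mid)])
show([(rackp('L',-.16,.25),R1)],np.array([.40,-.2,.32]),mid)
print(rackp('L',-.16,.25))
E
```

```text
[-0.81506393  1.96773839  0.47057738]
154.0925178177752
off [0.335, -0.253, -0.116] rot [0.666, -0.179, 1.154] len 0.435
off [-0.262, -0.157, 0.317] rot [0.666, -0.179, 1.154] len 0.44
[0.38136292 0.23436292 0.25      ]
```

```bash
python3 - <<'E'
from h import *
s=arm.read_state();R0=R.from_rotvec(s["tool_rot"])
y0=-75
A=Rdown(np.radians(-15));B=Rdown(np.radians(45))
C=Rdown(np.radians(105))
show([([.28,-.45,.32],A)])
show([([.42,-.15,.34],B)],np.array([.28,-.45,.32]),A)
show([([.42,.08,.34],C)],np.array([.42,-.15,.34]),B)
show([(rackp('L',-.16,.25),Rlid())],np.array([.42,.08,.34]),C)
E
```

```text
off [0.154, -0.043, -0.116] rot [-0.0, -0.0, -1.047] len 0.198
off [0.326, 0.058, -0.02] rot [0.0, 0.0, -1.047] len 0.332
off [0.163, 0.163, 0.0] rot [0.0, 0.0, -1.047] len 0.23
off [-0.003, 0.159, 0.09] rot [-0.274, -1.022, -0.474] len 0.183
```

Request:
play_rows:
  series:
    - {"jaw": 1,"offset": [0.154,-0.043,-0.116],"delta_rot": [0,0,-1.047]}
    - {"jaw": 1,"offset": [0.154,-0.043,-0.116],"delta_rot": [0,0,-1.047]}
    - {"jaw": 1,"offset": [0.154,-0.043,-0.116],"delta_rot": [0,0,-1.047]}
    - {"jaw": 1,"offset": [0.154,-0.043,-0.116],"delta_rot": [0,0,-1.047]}
    - {"jaw": 1,"offset": [0.154,-0.043,-0.116],"delta_rot": [0,0,-1.047]}
    - {"jaw": 1,"offset": [0.154,-0.043,-0.116],"delta_rot": [0,0,-1.047]}
    - {"jaw": 1,"offset": [0.154,-0.043,-0.116],"delta_rot": [0,0,-1.047]}
    - {"jaw": 1,"offset": [0.154,-0.043,-0.116],"delta_rot": [0,0,-1.047]}

```text
time: 1.3
position: [0.2801, -0.4498, 0.32]
tool_rot: [2.49, 1.915, -0.0]
contact_force: [-1.3, -0.1, -0.3]
width: -0.0001
```

```bash
python3 - <<'E'
from h import *
st()
show([([.42,-.15,.34],Rdown(np.radians(45)))])
E
```

```text
{'time': 1.3, 'q': [-1.014, 0.118, 0.443, 1.895, -0.0, 0.816], 'position': [0.28, -0.45, 0.32], 'tool_rot': [2.49, 1.915, -0.0], 'contact_force': [-1.28, -0.128, -0.26], 'width': -0.0}
off [0.326, 0.058, -0.02] rot [0.0, 0.0, -1.045] len 0.331
```

q6 falls as predicted (the right way round). Continuing.

Request:
play_rows:
  series:
    - {"jaw": 1,"offset": [0.326,0.058,-0.02],"delta_rot": [0,0,-1.047]}
    - {"jaw": 1,"offset": [0.326,0.058,-0.02],"delta_rot": [0,0,-1.047]}
    - {"jaw": 1,"offset": [0.326,0.058,-0.02],"delta_rot": [0,0,-1.047]}
    - {"jaw": 1,"offset": [0.326,0.058,-0.02],"delta_rot": [0,0,-1.047]}
    - {"jaw": 1,"offset": [0.326,0.058,-0.02],"delta_rot": [0,0,-1.047]}
    - {"jaw": 1,"offset": [0.326,0.058,-0.02],"delta_rot": [0,0,-1.047]}
    - {"jaw": 1,"offset": [0.326,0.058,-0.02],"delta_rot": [0,0,-1.047]}
    - {"jaw": 1,"offset": [0.326,0.058,-0.02],"delta_rot": [0,0,-1.047]}

```text
time: 2.1
position: [0.4215, -0.1472, 0.3401]
tool_rot: [1.197, 2.904, 0.001]
contact_force: [0.0, 0.2, 0.2]
width: -0.0003
```

Request:
play_rows:
  series:
    - {"jaw": 1,"offset": [0.163,0.163,0],"delta_rot": [0,0,-1.047]}
    - {"jaw": 1,"offset": [0.163,0.163,0],"delta_rot": [0,0,-1.047]}
    - {"jaw": 1,"offset": [0.163,0.163,0],"delta_rot": [0,0,-1.047]}
    - {"jaw": 1,"offset": [0.163,0.163,0],"delta_rot": [0,0,-1.047]}
    - {"jaw": 1,"offset": [0.163,0.163,0],"delta_rot": [0,0,-1.047]}
    - {"jaw": 1,"offset": [0.163,0.163,0],"delta_rot": [0,0,-1.047]}
    - {"jaw": 1,"offset": [0.163,0.163,0],"delta_rot": [0,0,-1.047]}
    - {"jaw": 1,"offset": [0.163,0.163,0],"delta_rot": [0,0,-1.047]}

```text
time: 2.9
position: [0.4206, 0.0801, 0.3399]
tool_rot: [0.405, -3.115, 0.0]
contact_force: [-0.7, -0.6, 0.2]
width: 0.0004
```

```bash
python3 - <<'E'
from h import *
st()
show([(rackp('L',-.16,.22),Rlid())])
E
```

```text
{'time': 2.9, 'q': [0.188, -0.104, 0.26, 1.935, -0.0, -0.07], 'position': [0.421, 0.08, 0.34], 'tool_rot': [0.405, -3.115, 0.0], 'contact_force': [-0.707, -0.645, 0.171], 'width': 0.0}
off [-0.002, 0.159, 0.12] rot [-0.276, -1.022, -0.477] len 0.199
```

Request:
play_rows:
  series:
    - {"jaw": 1,"offset": [-0.002,0.159,0.12],"delta_rot": [-0.276,-1.022,-0.477]}
    - {"jaw": 1,"offset": [-0.002,0.159,0.12],"delta_rot": [-0.276,-1.022,-0.477]}
    - {"jaw": 1,"offset": [-0.002,0.159,0.12],"delta_rot": [-0.276,-1.022,-0.477]}
    - {"jaw": 1,"offset": [-0.002,0.159,0.12],"delta_rot": [-0.276,-1.022,-0.477]}
    - {"jaw": 1,"offset": [-0.002,0.159,0.12],"delta_rot": [-0.276,-1.022,-0.477]}
    - {"jaw": 1,"offset": [-0.002,0.159,0.12],"delta_rot": [-0.276,-1.022,-0.477]}
    - {"jaw": 1,"offset": [-0.002,0.159,0.12],"delta_rot": [-0.276,-1.022,-0.477]}
    - {"jaw": 1,"offset": [-0.002,0.159,0.12],"delta_rot": [-0.276,-1.022,-0.477]}

```text
time: 3.7
position: [0.4559, 0.2385, 0.2323]
tool_rot: [-0.863, 2.12, 0.492]
contact_force: [0.7, 1.7, 0.3]
width: 0.0
```

```bash
python3 - <<'E'
from h import *
st()
show([(rackp('L',-.16,.22),Rlid()),(rackp('L',-.14,.043),Rlid()),(rackp('L',-.0755,.043),Rlid())])
p,d=arm.capture("scene");cv2.imwrite("pics/s1.png",p[:,:,::-1])
E
```

```text
{'time': 3.7, 'q': [0.185, -0.847, -0.742, 0.894, 0.502, -0.376], 'position': [0.456, 0.239, 0.232], 'tool_rot': [-0.863, 2.12, 0.492], 'contact_force': [0.69, 1.712, 0.349], 'width': 0.0}
off [0.046, 0.05, -0.034] rot [0.046, -0.149, -0.039] len 0.076
off [0.172, 0.039, 0.092] rot [0.046, -0.149, -0.039] len 0.199
off [0.132, 0.038, 0.143] rot [0.046, -0.149, -0.039] len 0.198
```

View pics/s1.png

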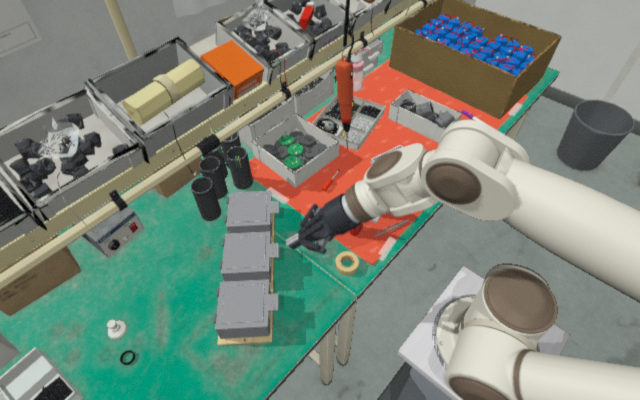

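The first tilt put joint 2 at its lower limit. I'll fit a small kinematic model from the recorded poses so I can choose a reachable tilt and azimuth.

```bash
cat > kin.py <<'E'
from h import *
from scipy.optimize import least_squares
DATA=[([-1.30897513,.0874849645,.175129631,1.65981373,-5.9e-6,1.57078864],[.14228971,-.53099326,.20316711],[-3.11336126,-.409928511,.00029]),
([-1.014,.118,.443,1.895,0,.816],[.2801,-.4498,.32],[2.49,1.915,0]),
([.188,-.104,.26,1.935,0,-.07],[.4206,.0801,.3399],[.405,-3.115,0])]
def add(q,p,r): DATA.append((q,p,r))
add([.185,-.847,-.742,.894,.502,-.376],[.4559,.2385,.2323],[-.863,2.12,.492])
def rows(q):
    q1,q2,q3,q4,q5,q6=q; p=q2-q3+q4
    rad=np.array([np.cos(q1),np.sin(q1),0]);lat=np.array([-np.sin(q1),np.cos(q1),0]);up=np.array([0,0,1.])
    w=np.cos(p)*rad-np.sin(p)*up; t=np.cos(q5)*w+np.sin(q5)*lat
    f=np.cos(q3-q2)*rad+np.sin(q3-q2)*up
    u=np.sin(q2)*rad+np.cos(q2)*up
    return np.stack([rad,up,u,f,w,t],1),t,lat,w
E
python3 - <<'E'
from kin import *
A=[];b=[]
for q,p,r in DATA:
    M,t,lat,w=rows(q);A.append(M);b.append(p)
    Rm=R.from_rotvec(r).as_matrix(); y6=Rm[:,1]; print(t.round(3),Rm[:,2].round(3))
    # q6 relation
    e=np.cross(t,w) 
A=np.vstack(A);b=np.hstack(b)
reg=np.eye(6)*1e-3
x=np.linalg.lstsq(np.vstack([A,reg]),np.r_[b,reg@np.array([.0,.2,.4,.4,.1,.2])],rcond=None)[0];print(x.round(3),(A@x-b).round(4),np.linalg.svd(A)[1])
E
```

```text
[-0.     0.001 -1.   ] [-0.     0.001 -1.   ]
[ 0.    -0.001 -1.   ] [ 0. -0. -1.]
[-0. -0. -1.] [-0. -0. -1.]
[ 0.519  0.587 -0.622] [ 0.518  0.587 -0.622]
[-0.009  0.205  0.442  0.518  0.176  0.313] [-0.0013  0.0047 -0.0012  0.0022 -0.0037  0.0006  0.0007  0.0001  0.0004
 -0.0001 -0.0001  0.0002] [3.93057858 2.82091199 0.61720096 0.41130825 0.17587171 0.10938585]
```

```bash
cat >> kin.py <<'E'
X=np.array([-0.009,.205,.442,.518,.176,.313])
LO=np.array([-3.13,-.85,-1.15,-2.2,-1.44,-3.14]);HI=np.array([3.13,1.81,1.24,2.28,1.52,3.14])
def fk(q):
    M,t,lat,w=rows(q); y=R.from_rotvec(t*q[5]).apply(np.cos(q[4])*lat-np.sin(q[4])*w)
    return M@X,R.from_matrix(np.stack([np.cross(y,t),y,t],1))
def ik(p,Rt,q0):
    f=lambda q:np.r_[(fk(q)[0]-p)*5,(fk(q)[1].inv()*Rt).as_rotvec()]
    s=least_squares(f,q0,bounds=(LO,HI));return s.x,np.linalg.norm(s.fun)
def Rt(a,psi):
    a=np.radians(a);ph=np.radians(45+psi);h=np.array([np.cos(ph),np.sin(ph),0])
    z=np.cos(a)*h-np.array([0,0,np.sin(a)]);y=np.cross([0,0,1.],h)
    return R.from_matrix(np.stack([np.cross(y,z),y,z],1))
def Cpath(t,phi,a,psi,rr=.133):
    # corner point at arc angle phi (deg) -> TCP
    Rr=Rt(a,psi);up=-Rr.apply([1,0,0])
    ph=np.radians(phi)
    return rackp(t,.062-rr*np.cos(ph),.07+rr*np.sin(ph))-.011*up
E
python3 - <<'E'
from kin import *
q0=np.array([.4,-.3,-.3,1.2,.3,-.3])
for t in 'LMR':
  for psi in (0,30,45,60):
    for a in (30,40,50,60):
      o=[]
      for phi in (-10,40,80,107):
        q,e=ik(Cpath(t,phi,a,psi),Rt(a,psi),q0); m=np.min(np.r_[q-LO,HI-q][[1,2,3,4,5,7,8,9,10,11]]); o.append("%.3f/%.2f"%(e,m))
      if all(float(x.split('/')[0])<.01 for x in o): print(t,psi,a,o)
E
```

```text
L 0 40 ['0.000/0.04', '0.000/0.07', '0.000/0.29', '0.000/0.46']
L 0 50 ['0.000/0.20', '0.000/0.23', '0.000/0.43', '0.000/0.58']
L 0 60 ['0.000/0.37', '0.000/0.40', '0.000/0.59', '0.000/0.73']
L 30 30 ['0.000/0.26', '0.000/0.41', '0.000/0.53', '0.000/0.63']
L 30 40 ['0.000/0.36', '0.000/0.46', '0.000/0.58', '0.000/0.71']
L 30 50 ['0.000/0.47', '0.000/0.52', '0.000/0.66', '0.000/0.78']
L 30 60 ['0.000/0.59', '0.000/0.60', '0.000/0.75', '0.000/0.88']
L 45 30 ['0.000/0.47', '0.000/0.48', '0.000/0.50', '0.000/0.52']
L 45 40 ['0.000/0.62', '0.000/0.66', '0.000/0.68', '0.000/0.70']
L 45 50 ['0.000/0.67', '0.000/0.72', '0.000/0.84', '0.000/0.87']
L 45 60 ['0.000/0.73', '0.000/0.74', '0.000/0.89', '0.000/0.95']
L 60 30 ['0.000/0.51', '0.000/0.50', '0.000/0.48', '0.000/0.47']
L 60 40 ['0.000/0.66', '0.000/0.65', '0.000/0.65', '0.000/0.65']
L 60 50 ['0.000/0.82', '0.000/0.82', '0.000/0.79', '0.000/0.81']
L 60 60 ['0.000/0.89', '0.000/0.83', '0.000/0.76', '0.000/0.76']
M 0 30 ['0.000/0.08', '0.000/0.24', '0.000/0.40', '0.000/0.48']
M 0 40 ['0.000/0.23', '0.000/0.34', '0.000/0.48', '0.000/0.61']

[... 983 characters left out ...]
000/0.52', '0.000/0.66', '0.000/0.74', '0.000/0.83']
R 0 50 ['0.000/0.66', '0.000/0.73', '0.000/0.82', '0.000/0.92']
R 0 60 ['0.000/0.81', '0.000/0.83', '0.000/0.94', '0.000/1.04']
R 30 30 ['0.000/0.47', '0.000/0.47', '0.000/0.48', '0.000/0.50']
R 30 40 ['0.000/0.65', '0.000/0.65', '0.000/0.66', '0.000/0.67']
R 30 50 ['0.000/0.82', '0.000/0.83', '0.000/0.84', '0.000/0.85']
R 30 60 ['0.000/1.00', '0.000/0.88', '0.000/0.82', '0.000/0.71']
R 45 30 ['0.000/0.54', '0.000/0.49', '0.000/0.49', '0.000/0.48']
R 45 40 ['0.000/0.68', '0.000/0.60', '0.000/0.57', '0.000/0.51']
R 45 50 ['0.000/0.83', '0.000/0.65', '0.000/0.59', '0.000/0.48']
R 45 60 ['0.000/0.87', '0.000/0.68', '0.000/0.58', '0.000/0.42']
```

```bash
cat > lidplan.py <<'E'
from kin import *
import sys
A,PSI,RR=40,20,.136
def wps(t):
    Rr=Rt(A,PSI);c0=Cpath(t,-10.6,A,PSI,RR)
    w=[(c0-.075*RX+[0,0,.10],Rr),(c0-.075*RX,Rr),(c0,Rr)]
    return w
E
python3 - <<'E'
from lidplan import *
st();q=arm.read_state()["q"]
for p,r in wps('L'):
    q,e=ik(p,r,np.clip(q,LO+.01,HI-.01));print(p.round(3),q.round(2),round(e,4))
show(wps('L')[:1])
show(wps('L'),*wps('L')[0])
E
```

```text
{'time': 3.75, 'q': [0.175, -0.846, -0.747, 0.889, 0.51, -0.383], 'position': [0.457, 0.236, 0.229], 'tool_rot': [-0.861, 2.119, 0.493], 'contact_force': [-0.16, 0.526, -3.899], 'width': 0.0}
[0.388 0.237 0.137] [ 0.07 -0.77 -0.83  0.99  0.73 -0.86] 0.0
[0.388 0.237 0.037] [ 0.07 -0.71 -1.    0.75  0.73 -0.86] 0.0
[0.441 0.29  0.037] [ 0.21 -0.52 -0.94  0.54  0.66 -0.7 ] 0.0
off [0.104, 0.045, 0.022] rot [-0.221, 0.037, -0.257] len 0.116
off [0.0, 0.0, 0.0] rot [0.0, 0.0, 0.0] len 0.0
off [0.077, -0.0, 0.064] rot [0.0, 0.0, 0.0] len 0.1
off [0.031, -0.026, 0.118] rot [0.0, 0.0, 0.0] len 0.125
```

Request:
play_rows:
  series:
    - {"jaw": 1,"offset": [0.104,0.045,0.022],"delta_rot": [-0.221,0.037,-0.257]}
    - {"jaw": 1,"offset": [0.104,0.045,0.022],"delta_rot": [-0.221,0.037,-0.257]}
    - {"jaw": 1,"offset": [0.104,0.045,0.022],"delta_rot": [-0.221,0.037,-0.257]}
    - {"jaw": 1,"offset": [0.104,0.045,0.022],"delta_rot": [-0.221,0.037,-0.257]}
    - {"jaw": 1,"offset": [0.104,0.045,0.022],"delta_rot": [-0.221,0.037,-0.257]}
    - {"jaw": 1,"offset": [0.104,0.045,0.022],"delta_rot": [-0.221,0.037,-0.257]}
    - {"jaw": 1,"offset": [0.104,0.045,0.022],"delta_rot": [-0.221,0.037,-0.257]}
    - {"jaw": 1,"offset": [0.104,0.045,0.022],"delta_rot": [-0.221,0.037,-0.257]}

```text
time: 4.55
position: [0.386, 0.2392, 0.1401]
tool_rot: [-1.264, 1.976, 0.58]
contact_force: [-0.4, -0.2, -0.1]
width: 0.0002
```

```bash
python3 - <<'E'
from lidplan import *
st()
show(wps('L'))
E
```

```text
{'time': 4.55, 'q': [0.083, -0.818, -0.849, 1.01, 0.722, -0.851], 'position': [0.386, 0.239, 0.14], 'tool_rot': [-1.264, 1.976, 0.58], 'contact_force': [-0.386, -0.233, -0.091], 'width': 0.0}
off [0.003, -0.002, 0.002] rot [-0.001, -0.007, 0.004] len 0.004
off [0.079, -0.002, 0.066] rot [-0.001, -0.007, 0.004] len 0.104
off [0.034, -0.028, 0.12] rot [-0.001, -0.007, 0.004] len 0.128
```

Request:
play_rows:
  series:
    - {"jaw": 1,"offset": [0.03,0,0.025],"delta_rot": [0,0,0]}
    - {"jaw": 1,"offset": [0.055,0,0.046],"delta_rot": [0,0,0]}
    - {"jaw": 1,"offset": [0.079,-0.002,0.066],"delta_rot": [0,0,0]}
    - {"jaw": 1,"offset": [0.079,-0.002,0.066],"delta_rot": [0,0,0]}
    - {"jaw": 1,"offset": [0.064,-0.01,0.084],"delta_rot": [0,0,0]}
    - {"jaw": 1,"offset": [0.049,-0.019,0.102],"delta_rot": [0,0,0]}
    - {"jaw": 1,"offset": [0.034,-0.028,0.12],"delta_rot": [0,0,0]}
    - {"jaw": 1,"offset": [0.034,-0.028,0.12],"delta_rot": [0,0,0]}

```text
time: 5.35
position: [0.4425, 0.2918, 0.0384]
tool_rot: [-1.266, 1.973, 0.58]
contact_force: [-0.8, 0.2, 1.0]
width: -0.0004
```

```bash
python3 - <<'E'
from lidplan import *
st()
p,d=arm.capture("scene");cv2.imwrite("pics/s2.png",cv2.resize(p[180:380,160:400,::-1],None,fx=3,fy=3,interpolation=2))
Rr=Rt(A,PSI)
show([(Cpath('L',f,A,PSI,RR),Rr) for f in (-10.6,0,10,20,30,40,50,60)])
E
```

```text
{'time': 5.35, 'q': [0.219, -0.583, -0.951, 0.579, 0.649, -0.706], 'position': [0.443, 0.292, 0.038], 'tool_rot': [-1.266, 1.973, 0.58], 'contact_force': [-0.845, 0.222, 1.029], 'width': -0.0}
off [0.001, 0.0, 0.0] rot [0.0, -0.006, 0.005] len 0.001
off [-0.016, 0.001, -0.018] rot [0.0, -0.006, 0.005] len 0.024
off [-0.036, 0.0, -0.032] rot [0.0, -0.006, 0.005] len 0.048
off [-0.057, -0.002, -0.042] rot [0.0, -0.006, 0.005] len 0.071
off [-0.079, -0.006, -0.049] rot [0.0, -0.006, 0.005] len 0.093
off [-0.102, -0.01, -0.052] rot [0.0, -0.006, 0.005] len 0.115
off [-0.125, -0.016, -0.051] rot [0.0, -0.006, 0.005] len 0.136
off [-0.147, -0.023, -0.045] rot [0.0, -0.006, 0.005] len 0.156
```

View pics/s2.png

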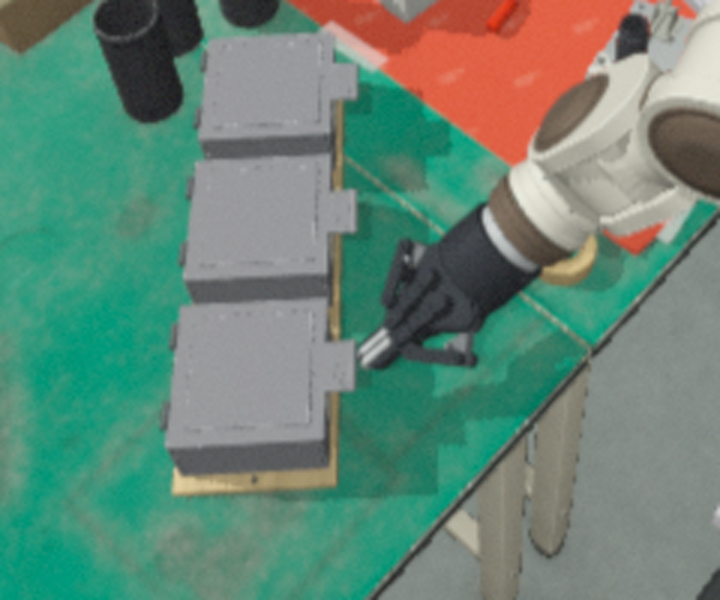

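Request:
play_rows:
  series:
    - {"jaw": 1,"offset": [-0.008,0,-0.009],"delta_rot": [0,0,0]}
    - {"jaw": 1,"offset": [-0.016,0.001,-0.018],"delta_rot": [0,0,0]}
    - {"jaw": 1,"offset": [-0.026,0,-0.025],"delta_rot": [0,0,0]}
    - {"jaw": 1,"offset": [-0.036,0,-0.032],"delta_rot": [0,0,0]}
    - {"jaw": 1,"offset": [-0.057,-0.002,-0.042],"delta_rot": [0,0,0]}
    - {"jaw": 1,"offset": [-0.079,-0.006,-0.049],"delta_rot": [0,0,0]}
    - {"jaw": 1,"offset": [-0.102,-0.01,-0.052],"delta_rot": [0,0,0]}
    - {"jaw": 1,"offset": [-0.102,-0.01,-0.052],"delta_rot": [0,0,0]}

```text
time: 6.2
position: [0.4622, 0.3109, 0.1517]
tool_rot: [-1.265, 1.971, 0.578]
contact_force: [-0.0, -0.4, 0.9]
width: 0.0001
```

```bash
python3 - <<'E'
from lidplan import *
st()
p,d=arm.capture("scene");cv2.imwrite("pics/s3.png",cv2.resize(p[180:380,160:400,::-1],None,fx=3,fy=3,interpolation=2))
Rr=Rt(A,PSI)
show([(Cpath('L',f,A,PSI,RR),Rr) for f in (40,50,60,70,80,90,100,109)])
E
```

```text
{'time': 6.2, 'q': [0.258, -0.588, -0.737, 0.771, 0.625, -0.666], 'position': [0.462, 0.311, 0.152], 'tool_rot': [-1.265, 1.971, 0.578], 'contact_force': [-0.05, -0.413, 0.916], 'width': 0.0}
off [-0.001, -0.0, 0.001] rot [-0.001, -0.006, 0.006] len 0.001
off [-0.024, -0.006, 0.002] rot [-0.001, -0.006, 0.006] len 0.024
off [-0.046, -0.013, 0.007] rot [-0.001, -0.006, 0.006] len 0.048
off [-0.066, -0.02, 0.016] rot [-0.001, -0.006, 0.006] len 0.071
off [-0.085, -0.028, 0.029] rot [-0.001, -0.006, 0.006] len 0.094
off [-0.101, -0.036, 0.044] rot [-0.001, -0.006, 0.006] len 0.116
off [-0.114, -0.045, 0.062] rot [-0.001, -0.006, 0.006] len 0.137
off [-0.122, -0.052, 0.081] rot [-0.001, -0.006, 0.006] len 0.155
```

View pics/s3.png

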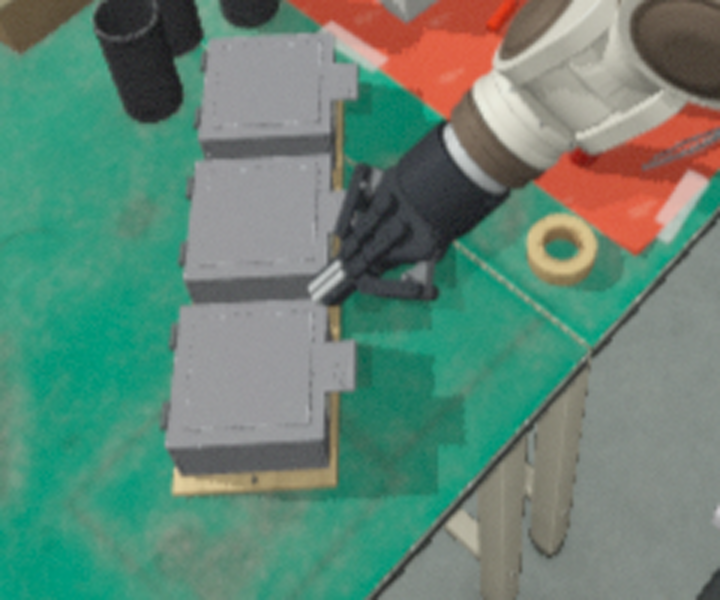

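The lid did not follow: it is still shut and the fingertip passed in front of the tab. I'll compare projected positions with the picture.

```bash
python3 - <<'E'
from lidplan import *
f=lambda p:[np.round((a-b)*3,0) for a,b in zip(pix("scene",np.array(p)),(160,180))]
print("tcp s2",f([.4425,.2918,.0384]),"tcp s3",f([.4622,.3109,.1517]))
for t in 'LMR': print(t,"tab end",f(rackp(t,-.089,.072)),"lid ctr",f(rackp(t,0,.074)),"front edge mid",f(rackp(t,-.063,.074)))
# tab location from scene depth
p,d=arm.capture("scene");P=cloud("scene",d)
v,u=180+368//3,160+345//3
print(P[v-3:v+4:3,u-6:u+9:2].round(3))
E
```

```text
tcp s2 [np.float64(342.0), np.float64(380.0)] tcp s3 [np.float64(293.0), np.float64(319.0)]
L tab end [np.float64(354.0), np.float64(365.0)] lid ctr [np.float64(245.0), np.float64(370.0)] front edge mid [np.float64(322.0), np.float64(366.0)]
M tab end [np.float64(356.0), np.float64(210.0)] lid ctr [np.float64(257.0), np.float64(214.0)] front edge mid [np.float64(327.0), np.float64(210.0)]
R tab end [np.float64(356.0), np.float64(80.0)] lid ctr [np.float64(265.0), np.float64(84.0)] front edge mid [np.float64(329.0), np.float64(80.0)]
[[[ 0.453  0.295  0.073]
  [ 0.448  0.292  0.076]
  [ 0.444  0.289  0.076]
  [ 0.44   0.286  0.077]
  [ 0.437  0.282  0.075]
  [ 0.463  0.258  0.003]
  [ 0.461  0.253 -0.002]
  [ 0.455  0.25   0.001]]

 [[ 0.446  0.301  0.076]
  [ 0.441  0.298  0.078]
  [ 0.437  0.295  0.078]
  [ 0.436  0.291  0.074]
  [ 0.431  0.288  0.077]
  [ 0.457  0.263  0.001]
  [ 0.452  0.261  0.003]
  [ 0.449  0.256  0.   ]]

 [[ 0.441  0.306  0.073]
  [ 0.436  0.304  0.077]
  [ 0.433  0.3    0.074]
  [ 0.429  0.297  0.076]
  [ 0.426  0.293  0.075]
  [ 0.452  0.269 -0.001]
  [ 0.448  0.265 -0.001]
  [ 0.444  0.262 -0.001]]]
```

```bash
python3 - <<'E'
from lidplan import *
f=lambda p:[np.round((a-b)*3,0) for a,b in zip(pix("scene",np.array(p)),(160,180))]
s=arm.read_state();p0=s["position"];Rr=R.from_rotvec(s["tool_rot"])
for o in ([0,0,0],[-.011,0,0],[-.011,.014,0],[-.011,-.014,0],[.011,0,0]): print(o,f(p0+Rr.apply(o)))
p,d=arm.capture("scene");P=cloud("scene",d)
q=(P-p0)@Rr.as_matrix()
m=(np.abs(q[...,0])<.05)&(np.abs(q[...,1])<.06)&(q[...,2]>-.12)&(q[...,2]<.03)&(P[...,2]>.09)
x=q[m];print(len(x),x[:,2].max())
for lo in np.arange(-.12,.03,.01):
    k=x[(x[:,2]>=lo)&(x[:,2]<lo+.01)]
    if len(k):print(round(lo,3),len(k),"x",k[:,0].min().round(3),k[:,0].max().round(3),"y",k[:,1].min().round(3),k[:,1].max().round(3))
E
```

```text
[0, 0, 0] [np.float64(296.0), np.float64(322.0)]
[-0.011, 0, 0] [np.float64(286.0), np.float64(321.0)]
[-0.011, 0.014, 0] [np.float64(292.0), np.float64(336.0)]
[-0.011, -0.014, 0] [np.float64(281.0), np.float64(306.0)]
[0.011, 0, 0] [np.float64(306.0), np.float64(324.0)]
823 -0.027826570489932208
-0.12 166 x -0.02 0.013 y -0.059 0.06
-0.11 137 x -0.019 0.007 y -0.058 0.056
-0.1 140 x -0.018 0.016 y -0.05 0.048
-0.09 124 x -0.015 0.014 y -0.042 0.041
-0.08 83 x -0.014 0.011 y -0.033 0.031
-0.07 35 x -0.013 -0.001 y -0.013 0.015
-0.06 53 x -0.013 0.005 y -0.013 0.014
-0.05 50 x -0.012 0.007 y -0.015 0.013
-0.04 32 x -0.013 0.004 y -0.014 0.013
-0.03 3 x -0.008 -0.001 y 0.004 0.006
```

```bash
python3 - <<'E'
from lidplan import *
s=arm.read_state();p0=s["position"];Rr=R.from_rotvec(s["tool_rot"])
p,d=arm.capture("top");P=cloud("top",d)
q=(P-p0)@Rr.as_matrix()
m=(np.abs(q[...,0])<.05)&(np.abs(q[...,1])<.06)&(q[...,2]>-.12)&(q[...,2]<.03)&(P[...,2]>.09)
x=q[m];print(len(x),x[:,2].max())
im=p[:,:,::-1].copy()
U,V=pix("top",p0);print(U,V)
z=cv2.resize(im[150:300,150:350],None,fx=4,fy=4,interpolation=2)
cv2.drawMarker(z,(int((U-150)*4),int((V-150)*4)),(255,0,255),0,12,1)
cv2.imwrite("pics/t4.png",z)
E
```

```text
492 -0.028318747970760446
210.1412814376921 251.12914316021514
```

View pics/t4.png

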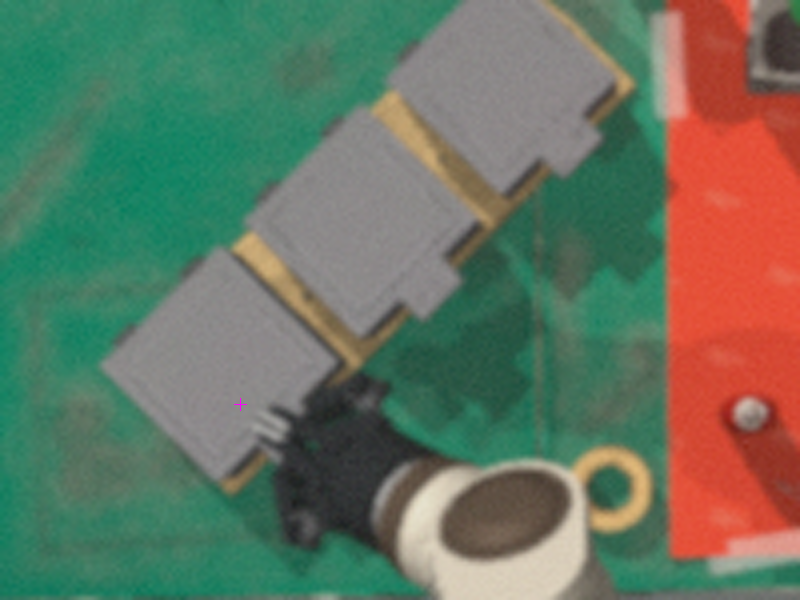

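Both cameras show the real fingertip about 28 mm short of the reported TCP along the tool axis. I'll put that offset into the planning and retry.

```bash
cat >> lidplan.py <<'E'
TIP=.027
def CP(t,f,rr=None): return Cpath(t,f,A,PSI,RR if rr is None else rr)+TIP*Rt(A,PSI).apply([0,0,1])
def wps(t):
    Rr=Rt(A,PSI);c0=CP(t,-10.6)
    return [(c0-.06*RX+[0,0,.115],Rr),(c0-.06*RX,Rr),(c0,Rr)]
E
python3 - <<'E'
from lidplan import *
st();show(wps('L'))
E
```

```text
{'time': 6.4, 'q': [0.256, -0.588, -0.745, 0.772, 0.625, -0.667], 'position': [0.46, 0.31, 0.146], 'tool_rot': [-1.265, 1.979, 0.581], 'contact_force': [0.14, 0.472, -0.543], 'width': -0.0}
off [0.048, 0.03, -0.039] rot [0.0, -0.009, 0.003] len 0.069
off [0.136, 0.03, 0.036] rot [0.0, -0.009, 0.003] len 0.144
off [0.099, 0.009, 0.079] rot [0.0, -0.009, 0.003] len 0.127
```

Request:
play_rows:
  series:
    - {"jaw": 1,"offset": [0.024,0.015,-0.02],"delta_rot": [0,0,0]}
    - {"jaw": 1,"offset": [0.048,0.03,-0.039],"delta_rot": [0,0,0]}
    - {"jaw": 1,"offset": [0.07,0.03,-0.02],"delta_rot": [0,0,0]}
    - {"jaw": 1,"offset": [0.092,0.03,-0.001],"delta_rot": [0,0,0]}
    - {"jaw": 1,"offset": [0.114,0.03,0.018],"delta_rot": [0,0,0]}
    - {"jaw": 1,"offset": [0.136,0.03,0.036],"delta_rot": [0,0,0]}
    - {"jaw": 1,"offset": [0.136,0.03,0.036],"delta_rot": [0,0,0]}
    - {"jaw": 1,"offset": [0.136,0.03,0.036],"delta_rot": [0,0,0]}

```text
time: 7.2
position: [0.4077, 0.2671, 0.0199]
tool_rot: [-1.264, 1.978, 0.581]
contact_force: [0.1, 0.9, 1.4]
width: -0.0003
```

```bash
python3 - <<'E'
from lidplan import *
st();show(wps('L'))
E
```

```text
{'time': 7.2, 'q': [0.167, -0.696, -1.037, 0.642, 0.677, -0.759], 'position': [0.408, 0.267, 0.02], 'tool_rot': [-1.264, 1.978, 0.581], 'contact_force': [0.123, 0.858, 1.352], 'width': -0.0}
off [-0.087, 0.0, -0.075] rot [0.0, -0.008, 0.003] len 0.114
off [0.001, 0.0, -0.0] rot [0.0, -0.008, 0.003] len 0.001
off [-0.036, -0.02, 0.043] rot [0.0, -0.008, 0.003] len 0.059
```

Request:
play_rows:
  series:
    - {"jaw": 1,"offset": [-0.009,-0.005,0.011],"delta_rot": [0,0,0]}
    - {"jaw": 1,"offset": [-0.018,-0.01,0.021],"delta_rot": [0,0,0]}
    - {"jaw": 1,"offset": [-0.027,-0.015,0.032],"delta_rot": [0,0,0]}
    - {"jaw": 1,"offset": [-0.036,-0.02,0.043],"delta_rot": [0,0,0]}
    - {"jaw": 1,"offset": [-0.036,-0.02,0.043],"delta_rot": [0,0,0]}
    - {"jaw": 1,"offset": [-0.036,-0.02,0.043],"delta_rot": [0,0,0]}
    - {"jaw": 1,"offset": [-0.036,-0.02,0.043],"delta_rot": [0,0,0]}
    - {"jaw": 1,"offset": [-0.036,-0.02,0.043],"delta_rot": [0,0,0]}

```text
time: 8.0
position: [0.4499, 0.3094, 0.0201]
tool_rot: [-1.264, 1.977, 0.579]
contact_force: [0.1, 0.5, -0.2]
width: -0.0
```

```bash
python3 - <<'E'
from lidplan import *
st()
p,d=arm.capture("scene");cv2.imwrite("pics/s5.png",cv2.resize(p[180:380,160:400,::-1],None,fx=3,fy=3,interpolation=2))
Rr=Rt(A,PSI)
show([(CP('L',f),Rr) for f in (-10.6,0,10,20,30,40,50,60)])
E
```

```text
{'time': 8.0, 'q': [0.263, -0.528, -0.962, 0.488, 0.621, -0.66], 'position': [0.45, 0.309, 0.02], 'tool_rot': [-1.264, 1.977, 0.579], 'contact_force': [0.144, 0.469, -0.214], 'width': -0.0}
off [0.001, 0.0, 0.0] rot [-0.001, -0.007, 0.004] len 0.001
off [-0.017, 0.001, -0.018] rot [-0.001, -0.007, 0.004] len 0.024
off [-0.036, 0.0, -0.031] rot [-0.001, -0.007, 0.004] len 0.048
off [-0.057, -0.002, -0.042] rot [-0.001, -0.007, 0.004] len 0.071
off [-0.08, -0.006, -0.049] rot [-0.001, -0.007, 0.004] len 0.093
off [-0.103, -0.01, -0.052] rot [-0.001, -0.007, 0.004] len 0.115
off [-0.126, -0.016, -0.05] rot [-0.001, -0.007, 0.004] len 0.136
off [-0.148, -0.023, -0.045] rot [-0.001, -0.007, 0.004] len 0.156
```

View pics/s5.png

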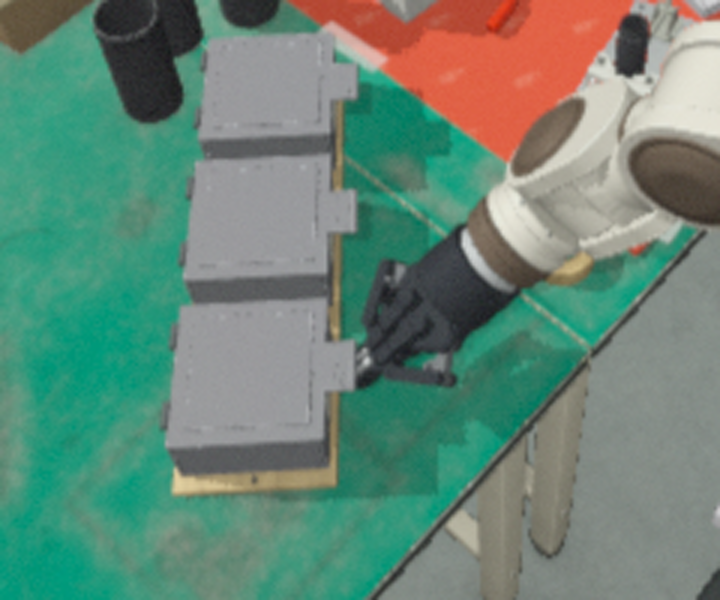

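The fingertips are now hidden under the left tab (pixel 350,365). Lifting.

Request:
play_rows:
  series:
    - {"jaw": 1,"offset": [-0.008,0,-0.009],"delta_rot": [0,0,0]}
    - {"jaw": 1,"offset": [-0.016,0.001,-0.018],"delta_rot": [0,0,0]}
    - {"jaw": 1,"offset": [-0.026,0,-0.025],"delta_rot": [0,0,0]}
    - {"jaw": 1,"offset": [-0.036,0,-0.031],"delta_rot": [0,0,0]}
    - {"jaw": 1,"offset": [-0.057,-0.002,-0.042],"delta_rot": [0,0,0]}
    - {"jaw": 1,"offset": [-0.08,-0.006,-0.049],"delta_rot": [0,0,0]}
    - {"jaw": 1,"offset": [-0.103,-0.01,-0.052],"delta_rot": [0,0,0]}
    - {"jaw": 1,"offset": [-0.103,-0.01,-0.052],"delta_rot": [0,0,0]}

```text
time: 8.85
position: [0.4719, 0.3316, 0.1361]
tool_rot: [-1.265, 1.971, 0.578]
contact_force: [0.1, -1.1, 0.8]
width: 0.0
```

```bash
python3 - <<'E'
from lidplan import *
st()
p,d=arm.capture("scene");cv2.imwrite("pics/s6.png",cv2.resize(p[180:380,160:400,::-1],None,fx=3,fy=3,interpolation=2))
Rr=Rt(A,PSI)
show([(CP('L',f),Rr) for f in (40,50,60,70,80,90,100,109)])
E
```

```text
{'time': 8.85, 'q': [0.303, -0.545, -0.747, 0.694, 0.598, -0.623], 'position': [0.472, 0.332, 0.136], 'tool_rot': [-1.265, 1.971, 0.578], 'contact_force': [0.113, -1.143, 0.831], 'width': 0.0}
off [0.002, -0.0, 0.0] rot [-0.001, -0.006, 0.006] len 0.002
off [-0.021, -0.006, 0.002] rot [-0.001, -0.006, 0.006] len 0.022
off [-0.043, -0.013, 0.007] rot [-0.001, -0.006, 0.006] len 0.046
off [-0.064, -0.02, 0.016] rot [-0.001, -0.006, 0.006] len 0.069
off [-0.082, -0.028, 0.028] rot [-0.001, -0.006, 0.006] len 0.092
off [-0.098, -0.036, 0.044] rot [-0.001, -0.006, 0.006] len 0.114
off [-0.111, -0.045, 0.062] rot [-0.001, -0.006, 0.006] len 0.135
off [-0.12, -0.052, 0.08] rot [-0.001, -0.006, 0.006] len 0.153
```

View pics/s6.png

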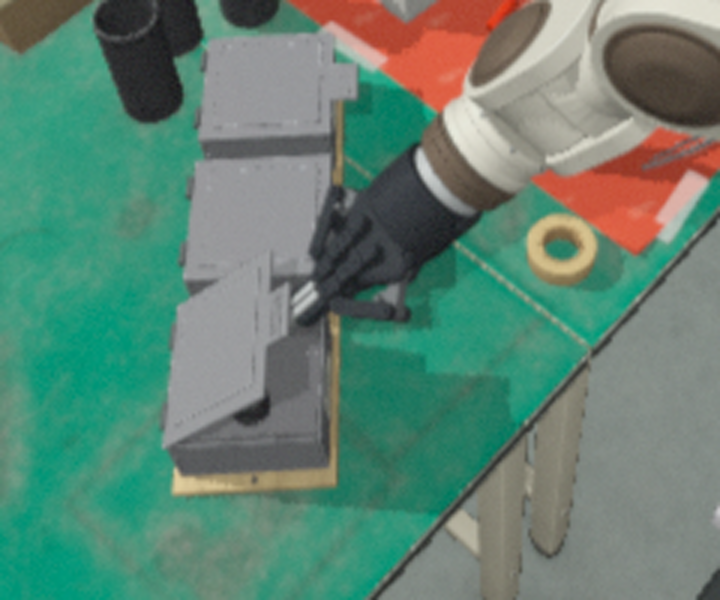

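The lid is up about 40° on the fingertips, and a black part shows inside at (252,408). I'll continue past vertical.

Request:
play_rows:
  series:
    - {"jaw": 1,"offset": [-0.021,-0.006,0.002],"delta_rot": [0,0,0]}
    - {"jaw": 1,"offset": [-0.043,-0.013,0.007],"delta_rot": [0,0,0]}
    - {"jaw": 1,"offset": [-0.064,-0.02,0.016],"delta_rot": [0,0,0]}
    - {"jaw": 1,"offset": [-0.082,-0.028,0.028],"delta_rot": [0,0,0]}
    - {"jaw": 1,"offset": [-0.098,-0.036,0.044],"delta_rot": [0,0,0]}
    - {"jaw": 1,"offset": [-0.105,-0.04,0.053],"delta_rot": [0,0,0]}
    - {"jaw": 1,"offset": [-0.111,-0.045,0.062],"delta_rot": [0,0,0]}
    - {"jaw": 1,"offset": [-0.12,-0.052,0.08],"delta_rot": [0,0,0]}

```text
time: 9.7
position: [0.5754, 0.434, 0.1709]
tool_rot: [-1.264, 1.978, 0.58]
contact_force: [0.2, 0.3, 0.1]
width: 0.0
```

```bash
python3 - <<'E'
from lidplan import *
st()
p,d=arm.capture("scene");cv2.imwrite("pics/s7.png",cv2.resize(p[180:380,160:400,::-1],None,fx=3,fy=3,interpolation=2))
Rr=Rt(A,PSI)
c=CP('L',109)
w=wps('M')
show([(c-.12*RX+[0,0,.03],Rr),(w[0][0]-.03*RX+[0,0,.05],Rr),*w])
q=arm.read_state()["q"]
for p,r in wps('M')+[(CP('M',f),Rr) for f in (40,80,109)]:
    q,e=ik(p,r,np.clip(q,LO+.01,HI-.01));print(p.round(3),q.round(2),round(e,4))
E
```

```text
{'time': 9.7, 'q': [0.432, -0.206, -0.449, 0.597, 0.514, -0.506], 'position': [0.575, 0.434, 0.171], 'tool_rot': [-1.264, 1.978, 0.58], 'contact_force': [0.204, 0.344, 0.146], 'width': 0.0}
off [0.048, 0.042, -0.108] rot [-0.0, -0.008, 0.003] len 0.126
off [0.187, -0.048, -0.242] rot [-0.0, -0.008, 0.003] len 0.31
off [0.207, -0.058, -0.188] rot [-0.0, -0.008, 0.003] len 0.286
off [0.295, -0.058, -0.113] rot [-0.0, -0.008, 0.003] len 0.321
off [0.258, -0.078, -0.07] rot [-0.0, -0.008, 0.003] len 0.279
[0.513 0.159 0.134] [-0.14 -0.31 -0.56  0.99  0.82 -1.13] 0.0
[0.513 0.159 0.019] [-0.14 -0.2  -0.7   0.73  0.82 -1.13] 0.0
[0.555 0.202 0.019] [-0.03 -0.13 -0.66  0.6   0.78 -0.99] 0.0
[0.576 0.223 0.132] [ 0.01 -0.21 -0.5   0.81  0.76 -0.93] 0.0
[0.633 0.279 0.178] [ 0.12 -0.12 -0.35  0.79  0.71 -0.81] 0.0
[0.681 0.327 0.173] [ 0.19 -0.01 -0.26  0.71  0.67 -0.73] 0.0
```

View pics/s7.png

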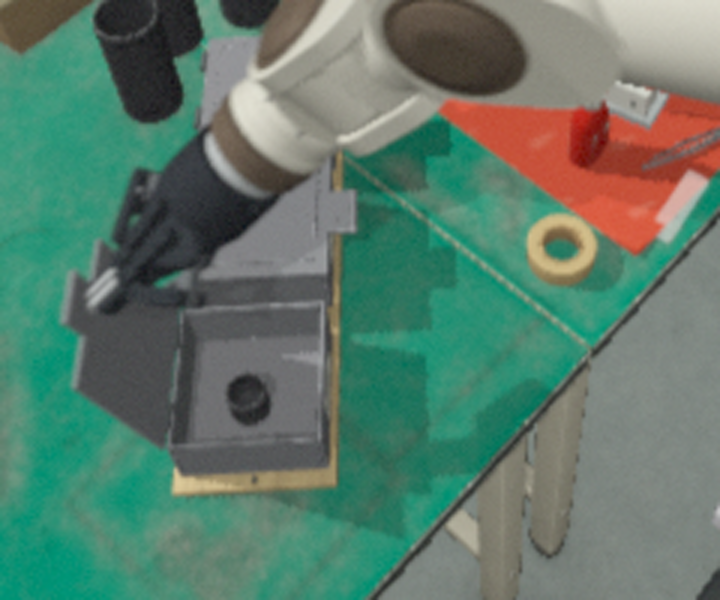

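The left lid leans back open and the tub holds the black torch head (250,400), so the flange isn't there. Next is the middle tub.

Request:
play_rows:
  series:
    - {"jaw": 1,"offset": [0.016,0.014,-0.036],"delta_rot": [0,0,0]}
    - {"jaw": 1,"offset": [0.032,0.028,-0.072],"delta_rot": [0,0,0]}
    - {"jaw": 1,"offset": [0.048,0.042,-0.108],"delta_rot": [0,0,0]}
    - {"jaw": 1,"offset": [0.083,0.02,-0.142],"delta_rot": [0,0,0]}
    - {"jaw": 1,"offset": [0.118,-0.003,-0.175],"delta_rot": [0,0,0]}
    - {"jaw": 1,"offset": [0.153,-0.025,-0.208],"delta_rot": [0,0,0]}
    - {"jaw": 1,"offset": [0.187,-0.048,-0.242],"delta_rot": [0,0,0]}
    - {"jaw": 1,"offset": [0.187,-0.048,-0.242],"delta_rot": [0,0,0]}

```text
time: 10.55
position: [0.4903, 0.133, 0.1852]
tool_rot: [-1.259, 1.981, 0.579]
contact_force: [1.5, -0.6, 0.5]
width: 0.0003
```

```bash
python3 - <<'E'
from lidplan import *
st();show(wps('M'))
E
```

```text
{'time': 10.55, 'q': [-0.208, -0.391, -0.501, 1.196, 0.834, -1.223], 'position': [0.49, 0.133, 0.185], 'tool_rot': [-1.259, 1.981, 0.579], 'contact_force': [1.531, -0.609, 0.486], 'width': 0.0}
off [0.017, -0.009, 0.058] rot [-0.003, -0.008, -0.0] len 0.062
off [0.105, -0.009, 0.133] rot [-0.003, -0.008, -0.0] len 0.17
off [0.068, -0.029, 0.176] rot [-0.003, -0.008, -0.0] len 0.191
```

Request:
play_rows:
  series:
    - {"jaw": 1,"offset": [0.017,-0.009,0.058],"delta_rot": [0,0,0]}
    - {"jaw": 1,"offset": [0.017,-0.009,0.058],"delta_rot": [0,0,0]}
    - {"jaw": 1,"offset": [0.046,-0.009,0.083],"delta_rot": [0,0,0]}
    - {"jaw": 1,"offset": [0.075,-0.009,0.108],"delta_rot": [0,0,0]}
    - {"jaw": 1,"offset": [0.105,-0.009,0.133],"delta_rot": [0,0,0]}
    - {"jaw": 1,"offset": [0.105,-0.009,0.133],"delta_rot": [0,0,0]}
    - {"jaw": 1,"offset": [0.105,-0.009,0.133],"delta_rot": [0,0,0]}
    - {"jaw": 1,"offset": [0.105,-0.009,0.133],"delta_rot": [0,0,0]}

```text
time: 11.35
position: [0.5143, 0.163, 0.0226]
tool_rot: [-1.265, 1.974, 0.578]
contact_force: [1.0, 0.2, 0.7]
width: -0.0001
```

```bash
python3 - <<'E'
from lidplan import *
st();show(wps('M'))
E
```

```text
{'time': 11.35, 'q': [-0.126, -0.267, -0.741, 0.749, 0.811, -1.115], 'position': [0.514, 0.163, 0.023], 'tool_rot': [-1.265, 1.974, 0.578], 'contact_force': [0.987, 0.188, 0.657], 'width': -0.0}
off [-0.082, -0.001, -0.075] rot [-0.002, -0.006, 0.006] len 0.112
off [0.005, -0.0, -0.001] rot [-0.002, -0.006, 0.006] len 0.005
off [-0.031, -0.021, 0.042] rot [-0.002, -0.006, 0.006] len 0.056
```

Request:
play_rows:
  series:
    - {"jaw": 1,"offset": [0.003,0,0],"delta_rot": [0,0,0]}
    - {"jaw": 1,"offset": [-0.005,-0.005,0.011],"delta_rot": [0,0,0]}
    - {"jaw": 1,"offset": [-0.014,-0.01,0.022],"delta_rot": [0,0,0]}
    - {"jaw": 1,"offset": [-0.022,-0.016,0.032],"delta_rot": [0,0,0]}
    - {"jaw": 1,"offset": [-0.031,-0.021,0.042],"delta_rot": [0,0,0]}
    - {"jaw": 1,"offset": [-0.031,-0.021,0.042],"delta_rot": [0,0,0]}
    - {"jaw": 1,"offset": [-0.031,-0.021,0.042],"delta_rot": [0,0,0]}
    - {"jaw": 1,"offset": [-0.031,-0.021,0.042],"delta_rot": [0,0,0]}

```text
time: 12.15
position: [0.5538, 0.2014, 0.0166]
tool_rot: [-1.265, 1.977, 0.58]
contact_force: [-0.6, 0.2, 0.6]
width: 0.0001
```

```bash
python3 - <<'E'
from lidplan import *
st()
p,d=arm.capture("scene");cv2.imwrite("pics/s8.png",cv2.resize(p[180:380,160:400,::-1],None,fx=3,fy=3,interpolation=2))
Rr=Rt(A,PSI)
show([(CP('M',f),Rr) for f in (-10.6,0,10,20,30,40,50)])
E
```

```text
{'time': 12.15, 'q': [-0.031, -0.185, -0.697, 0.624, 0.775, -0.99], 'position': [0.554, 0.201, 0.017], 'tool_rot': [-1.265, 1.977, 0.58], 'contact_force': [-0.581, 0.158, 0.65], 'width': 0.0}
off [-0.003, -0.001, -0.001] rot [-0.001, -0.007, 0.004] len 0.003
off [-0.02, -0.0, -0.019] rot [-0.001, -0.007, 0.004] len 0.028
off [-0.039, -0.001, -0.033] rot [-0.001, -0.007, 0.004] len 0.051
off [-0.061, -0.003, -0.043] rot [-0.001, -0.007, 0.004] len 0.074
off [-0.083, -0.007, -0.05] rot [-0.001, -0.007, 0.004] len 0.097
off [-0.106, -0.011, -0.053] rot [-0.001, -0.007, 0.004] len 0.119
off [-0.129, -0.017, -0.052] rot [-0.001, -0.007, 0.004] len 0.14
```

View pics/s8.png

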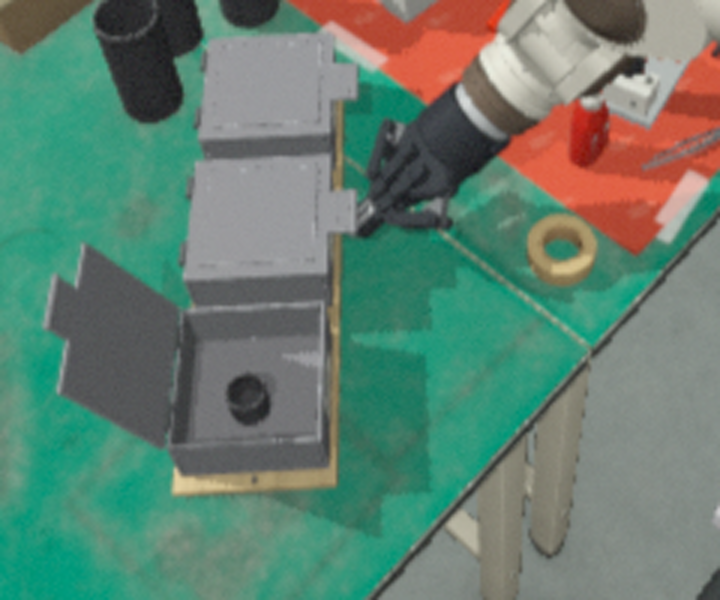

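Request:
play_rows:
  series:
    - {"jaw": 1,"offset": [-0.011,0,-0.01],"delta_rot": [0,0,0]}
    - {"jaw": 1,"offset": [-0.02,0,-0.019],"delta_rot": [0,0,0]}
    - {"jaw": 1,"offset": [-0.029,0,-0.026],"delta_rot": [0,0,0]}
    - {"jaw": 1,"offset": [-0.039,-0.001,-0.033],"delta_rot": [0,0,0]}
    - {"jaw": 1,"offset": [-0.061,-0.003,-0.043],"delta_rot": [0,0,0]}
    - {"jaw": 1,"offset": [-0.083,-0.007,-0.05],"delta_rot": [0,0,0]}
    - {"jaw": 1,"offset": [-0.106,-0.011,-0.053],"delta_rot": [0,0,0]}
    - {"jaw": 1,"offset": [-0.106,-0.011,-0.053],"delta_rot": [0,0,0]}

```text
time: 13.0
position: [0.5774, 0.2236, 0.1356]
tool_rot: [-1.266, 1.972, 0.577]
contact_force: [-0.1, -0.1, -0.2]
width: -0.0
```

```bash
python3 - <<'E'
from lidplan import *
st()
p,d=arm.capture("scene");cv2.imwrite("pics/s9.png",cv2.resize(p[180:380,160:400,::-1],None,fx=3,fy=3,interpolation=2))
Rr=Rt(A,PSI)
show([(CP('M',f),Rr) for f in (40,50,60,70,80,90,100,109)])
E
```

```text
{'time': 13.0, 'q': [0.017, -0.242, -0.51, 0.823, 0.754, -0.931], 'position': [0.577, 0.224, 0.136], 'tool_rot': [-1.266, 1.972, 0.577], 'contact_force': [-0.077, -0.08, -0.161], 'width': -0.0}
off [0.002, -0.0, 0.0] rot [-0.001, -0.006, 0.006] len 0.002
off [-0.021, -0.006, 0.002] rot [-0.001, -0.006, 0.006] len 0.022
off [-0.044, -0.013, 0.007] rot [-0.001, -0.006, 0.006] len 0.046
off [-0.064, -0.02, 0.016] rot [-0.001, -0.006, 0.006] len 0.069
off [-0.083, -0.028, 0.028] rot [-0.001, -0.006, 0.006] len 0.092
off [-0.099, -0.036, 0.044] rot [-0.001, -0.006, 0.006] len 0.114
off [-0.111, -0.044, 0.062] rot [-0.001, -0.006, 0.006] len 0.135
off [-0.12, -0.051, 0.08] rot [-0.001, -0.006, 0.006] len 0.153
```

View pics/s9.png

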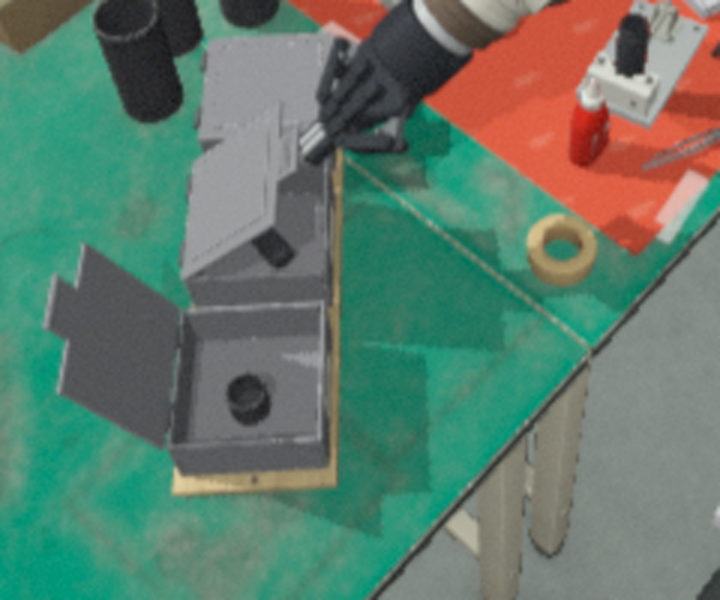

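The middle lid is rising, and the black lamp tube shows inside at (275,250). That puts the flange in the right tub.

Request:
play_rows:
  series:
    - {"jaw": 1,"offset": [-0.021,-0.006,0.002],"delta_rot": [0,0,0]}
    - {"jaw": 1,"offset": [-0.044,-0.013,0.007],"delta_rot": [0,0,0]}
    - {"jaw": 1,"offset": [-0.064,-0.02,0.016],"delta_rot": [0,0,0]}
    - {"jaw": 1,"offset": [-0.083,-0.028,0.028],"delta_rot": [0,0,0]}
    - {"jaw": 1,"offset": [-0.099,-0.036,0.044],"delta_rot": [0,0,0]}
    - {"jaw": 1,"offset": [-0.105,-0.04,0.053],"delta_rot": [0,0,0]}
    - {"jaw": 1,"offset": [-0.111,-0.044,0.062],"delta_rot": [0,0,0]}
    - {"jaw": 1,"offset": [-0.12,-0.051,0.08],"delta_rot": [0,0,0]}

```text
time: 13.85
position: [0.68, 0.3268, 0.1705]
tool_rot: [-1.264, 1.978, 0.58]
contact_force: [0.0, -0.4, 0.6]
width: -0.0001
```

```bash
python3 - <<'E'
from lidplan import *
st()
p,d=arm.capture("scene");cv2.imwrite("pics/s10.png",cv2.resize(p[180:380,160:400,::-1],None,fx=3,fy=3,interpolation=2))
Rr=Rt(A,PSI)
c=CP('M',109)
w=wps('R')
show([(c-.12*RX+[0,0,.03],Rr),(w[0][0]-.03*RX+[0,0,.05],Rr),*w])
q=arm.read_state()["q"]
for p,r in wps('R')+[(CP('R',f),Rr) for f in (40,80,109)]:
    q,e=ik(p,r,np.clip(q,LO+.01,HI-.01));print(p.round(3),q.round(2),round(e,4))
E
```

```text
{'time': 13.85, 'q': [0.19, -0.011, -0.25, 0.728, 0.664, -0.734], 'position': [0.68, 0.327, 0.17], 'tool_rot': [-1.264, 1.978, 0.58], 'contact_force': [0.03, -0.367, 0.556], 'width': -0.0}
off [0.048, 0.041, -0.108] rot [0.0, -0.008, 0.003] len 0.125
off [0.186, -0.049, -0.241] rot [0.0, -0.008, 0.003] len 0.308
off [0.206, -0.059, -0.187] rot [0.0, -0.008, 0.003] len 0.284
off [0.293, -0.059, -0.112] rot [0.0, -0.008, 0.003] len 0.319
off [0.257, -0.079, -0.069] rot [0.0, -0.008, 0.003] len 0.277
[0.619 0.054 0.134] [-0.31  0.06 -0.21  1.15  0.86 -1.37] 0.0
[0.619 0.054 0.019] [-0.31  0.16 -0.34  0.92  0.86 -1.37] 0.0
[0.661 0.096 0.019] [-0.21  0.19 -0.31  0.81  0.84 -1.23] 0.0
[0.682 0.117 0.132] [-0.17  0.11 -0.17  0.99  0.83 -1.17] 0.0
[0.739 0.174 0.178] [-0.07  0.16 -0.03  0.97  0.8  -1.03] 0.0
[0.787 0.222 0.173] [ 0.01  0.24  0.04  0.9   0.76 -0.94] 0.0
```

View pics/s10.png

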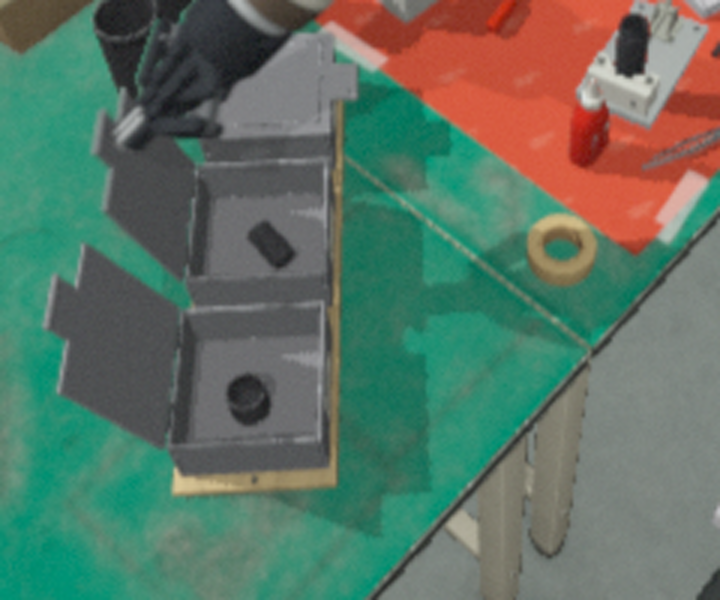

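```bash
python3 - <<'E'
import lidplan as L
from lidplan import *
d=np.load("top_d.npy");P=cloud("top",d).reshape(-1,3)
P=P[(P[:,2]>.015)&(P[:,2]<.5)&(P[:,0]>.3)&(P[:,0]<.9)&(P[:,1]>-.5)&(P[:,1]<.03)]
def segd(a,b):
    ab=b-a;t=np.clip((P-a)@ab/(ab@ab),0,1);D=np.linalg.norm(P-a-t[:,None]*ab,axis=1);i=D.argmin();return D[i].round(3),P[i].round(3)
def links(q):
    M,t,lat,w=rows(q);tcp=M@X;w0=tcp-X[5]*t;w1=w0-X[4]*w;e=w1-X[3]*M[:,3]
    return [(tcp-.1*t,w0),(w0,w1),(w1,e)]
for psi in (0,20,40):
    L.PSI=psi;q=np.array([-.3,.06,-.2,1.1,.8,-1.3])
    for p,r in L.wps('R')+[(L.CP('R',f),Rt(A,psi)) for f in(40,109)]:
        q,e=ik(p,r,q);print(psi,p.round(2),round(e,3),[segd(*s) for s in links(q)])
E
```

```text
0 [0.62 0.05 0.13] 0.0 [(np.float64(0.144), array([ 0.452, -0.05 ,  0.119])), (np.float64(0.217), array([ 0.479, -0.131,  0.12 ])), (np.float64(0.363), array([ 0.671, -0.28 ,  0.424]))]
0 [0.62 0.05 0.02] 0.0 [(np.float64(0.068), array([ 0.452, -0.05 ,  0.119])), (np.float64(0.104), array([ 0.456, -0.125,  0.116])), (np.float64(0.268), array([ 0.449, -0.05 ,  0.121]))]
0 [0.66 0.09 0.02] 0.0 [(np.float64(0.099), array([ 0.452, -0.05 ,  0.119])), (np.float64(0.113), array([ 0.449, -0.05 ,  0.121])), (np.float64(0.249), array([ 0.449, -0.05 ,  0.121]))]
0 [0.69 0.11 0.13] 0.0 [(np.float64(0.177), array([ 0.703, -0.056,  0.082])), (np.float64(0.222), array([ 0.449, -0.05 ,  0.121])), (np.float64(0.354), array([ 0.671, -0.28 ,  0.424]))]
0 [0.79 0.22 0.17] 0.0 [(np.float64(0.153), array([0.817, 0.03 , 0.257])), (np.float64(0.198), array([0.818, 0.028, 0.39 ])), (np.float64(0.335), array([0.818, 0.028, 0.39 ]))]
20 [0.62 0.05 0.13] 0.0 [(np.float64(0.159), array([ 0.452, -0.05 ,  0.119])), (np.float64(0.189), array([ 0.675, -0.266,  0.311])), (np.float64(0.234), array([ 0.691, -0.276,  0.
[... 974 characters left out ...]
, array([ 0.703, -0.056,  0.082])), (np.float64(0.087), array([ 0.68 , -0.266,  0.361])), (np.float64(0.088), array([ 0.68 , -0.266,  0.361]))]
40 [0.66 0.1  0.02] 0.0 [(np.float64(0.076), array([ 0.703, -0.056,  0.082])), (np.float64(0.117), array([ 0.685, -0.259,  0.347])), (np.float64(0.121), array([ 0.689, -0.261,  0.363]))]
40 [0.68 0.12 0.13] 0.0 [(np.float64(0.141), array([ 0.695, -0.257,  0.338])), (np.float64(0.141), array([ 0.695, -0.257,  0.338])), (np.float64(0.15), array([ 0.694, -0.273,  0.493]))]
40 [0.78 0.22 0.17] 0.0 [(np.float64(0.063), array([ 0.824, -0.011,  0.386])), (np.float64(0.063), array([ 0.824, -0.011,  0.386])), (np.float64(0.175), array([0.823, 0.027, 0.397]))]
```

```bash
python3 - <<'E'
from lidplan import *
d=np.load("top_d.npy");P=cloud("top",d).reshape(-1,3)
r=P-CEN['R'];x=r@RX;y=r@RY;z=P[:,2]
m=(x>.07)&(x<.25)&(np.abs(y)<.12)&(z>.02)&(z<.45)
for a,b,c in sorted(zip(x[m].round(3),y[m].round(3),z[m].round(3)))[::max(1,m.sum()//50)]: print(a,b,c)
E
```

```text
0.07 -0.113 0.263
0.078 -0.104 0.278
0.086 -0.119 0.048
0.091 -0.07 0.265
0.097 -0.047 0.032
0.1 -0.068 0.265
0.104 -0.072 0.268
0.109 -0.07 0.328
0.115 -0.112 0.302
0.119 -0.039 0.392
0.124 -0.059 0.321
0.128 -0.102 0.298
0.131 -0.039 0.395
0.135 -0.087 0.427
0.138 -0.034 0.392
0.141 -0.021 0.393
0.145 -0.098 0.304
0.148 -0.014 0.266
0.152 -0.113 0.447
0.154 -0.016 0.264
0.157 -0.083 0.439
0.159 -0.065 0.413
0.162 -0.001 0.392
0.166 -0.064 0.302
0.169 0.004 0.395
0.172 0.011 0.395
0.175 0.004 0.397
0.178 0.02 0.252
0.181 -0.045 0.428
0.184 -0.065 0.309
0.187 -0.048 0.3
0.19 -0.048 0.301
0.192 0.023 0.393
0.195 -0.023 0.412
0.198 0.021 0.324
0.201 -0.061 0.439
0.203 0.022 0.261
0.206 -0.06 0.306
0.208 0.011 0.401
0.211 0.03 0.26
0.214 -0.035 0.438
0.217 -0.078 0.434
0.219 0.039 0.276
0.222 -0.015 0.328
0.225 -0.04 0.434
0.228 -0.055 0.439
0.231 0.018 0.384
0.235 0.064 0.378
0.24 0.006 0.392
0.245 -0.024 0.415
0.249 0.076 0.382
```

Request:
play_rows:
  series:
    - {"jaw": 1,"offset": [0.016,0.014,-0.036],"delta_rot": [0,0,0]}
    - {"jaw": 1,"offset": [0.032,0.028,-0.072],"delta_rot": [0,0,0]}
    - {"jaw": 1,"offset": [0.048,0.041,-0.108],"delta_rot": [0,0,0]}
    - {"jaw": 1,"offset": [0.083,0.02,-0.142],"delta_rot": [0,0,0]}
    - {"jaw": 1,"offset": [0.118,-0.003,-0.175],"delta_rot": [0,0,0]}
    - {"jaw": 1,"offset": [0.153,-0.025,-0.208],"delta_rot": [0,0,0]}
    - {"jaw": 1,"offset": [0.186,-0.049,-0.241],"delta_rot": [0,0,0]}
    - {"jaw": 1,"offset": [0.186,-0.049,-0.241],"delta_rot": [0,0,0]}

```text
time: 14.7
position: [0.5963, 0.0264, 0.1844]
tool_rot: [-1.26, 1.981, 0.58]
contact_force: [-0.4, 0.9, -0.9]
width: -0.0002
```

```bash
sed -i 's/-.06\*RX/-.05*RX/g' lidplan.py; python3 - <<'E'
from lidplan import *
st();show(wps('R'))
E
```

```text
{'time': 14.7, 'q': [-0.364, -0.001, -0.165, 1.318, 0.862, -1.457], 'position': [0.596, 0.026, 0.184], 'tool_rot': [-1.26, 1.981, 0.58], 'contact_force': [-0.397, 0.869, -0.937], 'width': -0.0}
off [0.01, -0.012, 0.066] rot [-0.002, -0.008, -0.001] len 0.067
off [0.098, -0.012, 0.14] rot [-0.002, -0.008, -0.001] len 0.171
off [0.067, -0.029, 0.176] rot [-0.002, -0.008, -0.001] len 0.191
```

Request:
play_rows:
  series:
    - {"jaw": 1,"offset": [0.01,-0.012,0.066],"delta_rot": [0,0,0]}
    - {"jaw": 1,"offset": [0.01,-0.012,0.066],"delta_rot": [0,0,0]}
    - {"jaw": 1,"offset": [0.04,-0.012,0.09],"delta_rot": [0,0,0]}
    - {"jaw": 1,"offset": [0.07,-0.012,0.115],"delta_rot": [0,0,0]}
    - {"jaw": 1,"offset": [0.098,-0.012,0.139],"delta_rot": [0,0,0]}
    - {"jaw": 1,"offset": [0.098,-0.012,0.139],"delta_rot": [0,0,0]}
    - {"jaw": 1,"offset": [0.098,-0.012,0.139],"delta_rot": [0,0,0]}
    - {"jaw": 1,"offset": [0.098,-0.012,0.139],"delta_rot": [0,0,0]}

```text
time: 15.5
position: [0.6269, 0.0635, 0.0239]
tool_rot: [-1.265, 1.975, 0.577]
contact_force: [-0.1, 0.1, 0.8]
width: -0.0002
```

```bash
python3 - <<'E'
from lidplan import *
st();show(wps('R'))
E
```

```text
{'time': 15.5, 'q': [-0.281, 0.107, -0.377, 0.903, 0.852, -1.337], 'position': [0.627, 0.064, 0.024], 'tool_rot': [-1.265, 1.975, 0.577], 'contact_force': [-0.101, 0.125, 0.822], 'width': -0.0}
off [-0.082, -0.001, -0.074] rot [-0.003, -0.006, 0.006] len 0.11
off [0.006, -0.0, 0.001] rot [-0.003, -0.006, 0.006] len 0.006
off [-0.025, -0.017, 0.036] rot [-0.003, -0.006, 0.006] len 0.047
```

Request:
play_rows:
  series:
    - {"jaw": 1,"offset": [0.003,0,0.001],"delta_rot": [0,0,0]}
    - {"jaw": 1,"offset": [-0.004,-0.004,0.01],"delta_rot": [0,0,0]}
    - {"jaw": 1,"offset": [-0.011,-0.009,0.02],"delta_rot": [0,0,0]}
    - {"jaw": 1,"offset": [-0.018,-0.013,0.028],"delta_rot": [0,0,0]}
    - {"jaw": 1,"offset": [-0.025,-0.017,0.036],"delta_rot": [0,0,0]}
    - {"jaw": 1,"offset": [-0.025,-0.017,0.036],"delta_rot": [0,0,0]}
    - {"jaw": 1,"offset": [-0.025,-0.017,0.036],"delta_rot": [0,0,0]}
    - {"jaw": 1,"offset": [-0.025,-0.017,0.036],"delta_rot": [0,0,0]}

```text
time: 16.3
position: [0.6593, 0.0963, 0.017]
tool_rot: [-1.265, 1.977, 0.58]
contact_force: [0.8, 0.3, -0.4]
width: -0.0003
```

```bash
python3 - <<'E'
from lidplan import *
st()
p,d=arm.capture("scene");cv2.imwrite("pics/s11.png",cv2.resize(p[130:330,160:400,::-1],None,fx=3,fy=3,interpolation=2))
Rr=Rt(A,PSI)
show([(CP('R',f),Rr) for f in (-10.6,0,10,20,30,40,50)])
E
```

```text
{'time': 16.3, 'q': [-0.21, 0.147, -0.351, 0.814, 0.836, -1.233], 'position': [0.659, 0.096, 0.017], 'tool_rot': [-1.265, 1.977, 0.58], 'contact_force': [0.785, 0.333, -0.419], 'width': -0.0}
off [-0.002, -0.002, -0.001] rot [-0.001, -0.007, 0.004] len 0.003
off [-0.02, -0.001, -0.019] rot [-0.001, -0.007, 0.004] len 0.027
off [-0.039, -0.002, -0.033] rot [-0.001, -0.007, 0.004] len 0.051
off [-0.06, -0.004, -0.043] rot [-0.001, -0.007, 0.004] len 0.074
off [-0.082, -0.007, -0.05] rot [-0.001, -0.007, 0.004] len 0.097
off [-0.106, -0.012, -0.053] rot [-0.001, -0.007, 0.004] len 0.119
off [-0.128, -0.018, -0.052] rot [-0.001, -0.007, 0.004] len 0.14
```

View pics/s11.png

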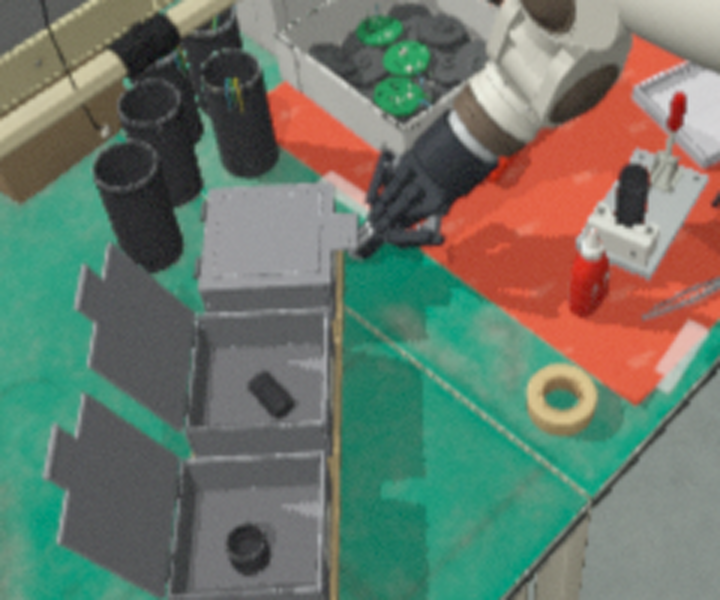

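Both left lids are open with the tube and head inside, and the fingertips are under the right tab (345,232). Lifting the right lid.

Request:
play_rows:
  series:
    - {"jaw": 1,"offset": [-0.011,-0.001,-0.01],"delta_rot": [0,0,0]}
    - {"jaw": 1,"offset": [-0.02,-0.001,-0.019],"delta_rot": [0,0,0]}
    - {"jaw": 1,"offset": [-0.029,-0.001,-0.026],"delta_rot": [0,0,0]}
    - {"jaw": 1,"offset": [-0.039,-0.002,-0.033],"delta_rot": [0,0,0]}
    - {"jaw": 1,"offset": [-0.06,-0.004,-0.043],"delta_rot": [0,0,0]}
    - {"jaw": 1,"offset": [-0.082,-0.007,-0.05],"delta_rot": [0,0,0]}
    - {"jaw": 1,"offset": [-0.106,-0.012,-0.053],"delta_rot": [0,0,0]}
    - {"jaw": 1,"offset": [-0.106,-0.012,-0.053],"delta_rot": [0,0,0]}

```text
time: 17.15
position: [0.684, 0.1179, 0.1368]
tool_rot: [-1.266, 1.971, 0.575]
contact_force: [0.9, -1.0, 0.3]
width: 0.0002
```

```bash
python3 - <<'E'
from lidplan import *
st()
p,d=arm.capture("scene");cv2.imwrite("pics/s12.png",cv2.resize(p[130:330,160:400,::-1],None,fx=3,fy=3,interpolation=2))
Rr=Rt(A,PSI)
show([(CP('R',f),Rr) for f in (40,50,60,70,80,90,100,107)])
E
```

```text
{'time': 17.15, 'q': [-0.166, 0.087, -0.18, 0.993, 0.824, -1.172], 'position': [0.684, 0.118, 0.137], 'tool_rot': [-1.266, 1.971, 0.575], 'contact_force': [0.866, -1.044, 0.322], 'width': 0.0}
off [0.003, 0.001, 0.001] rot [-0.002, -0.006, 0.007] len 0.003
off [-0.02, -0.005, 0.002] rot [-0.002, -0.006, 0.007] len 0.021
off [-0.042, -0.012, 0.007] rot [-0.002, -0.006, 0.007] len 0.045
off [-0.063, -0.02, 0.016] rot [-0.002, -0.006, 0.007] len 0.068
off [-0.082, -0.028, 0.029] rot [-0.002, -0.006, 0.007] len 0.091
off [-0.097, -0.036, 0.044] rot [-0.002, -0.006, 0.007] len 0.113
off [-0.11, -0.044, 0.062] rot [-0.002, -0.006, 0.007] len 0.134
off [-0.117, -0.049, 0.077] rot [-0.002, -0.006, 0.007] len 0.148
```

View pics/s12.png

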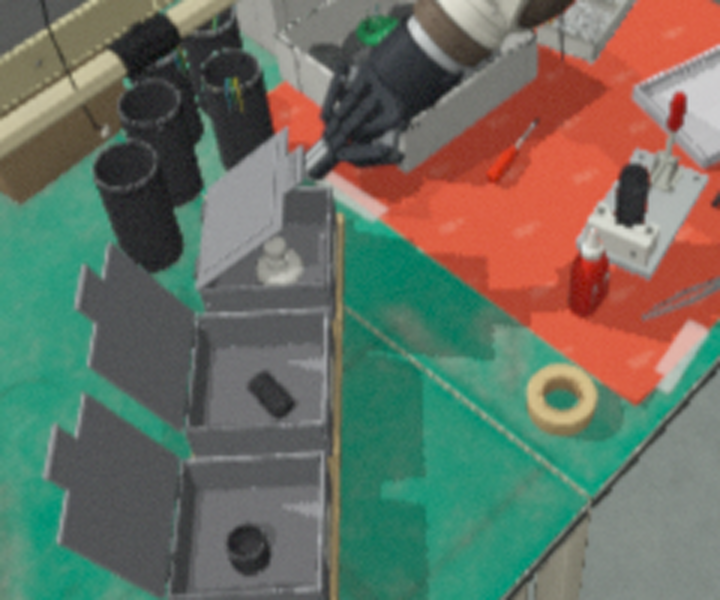

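The white flange stands in the right tub (280,262). Finishing the lid.

Request:
play_rows:
  series:
    - {"jaw": 1,"offset": [-0.02,-0.005,0.002],"delta_rot": [0,0,0]}
    - {"jaw": 1,"offset": [-0.042,-0.012,0.007],"delta_rot": [0,0,0]}
    - {"jaw": 1,"offset": [-0.063,-0.02,0.016],"delta_rot": [0,0,0]}
    - {"jaw": 1,"offset": [-0.082,-0.028,0.029],"delta_rot": [0,0,0]}
    - {"jaw": 1,"offset": [-0.097,-0.036,0.044],"delta_rot": [0,0,0]}
    - {"jaw": 1,"offset": [-0.104,-0.04,0.053],"delta_rot": [0,0,0]}
    - {"jaw": 1,"offset": [-0.11,-0.044,0.062],"delta_rot": [0,0,0]}
    - {"jaw": 1,"offset": [-0.117,-0.049,0.077],"delta_rot": [0,0,0]}

```text
time: 18.0
position: [0.7832, 0.2184, 0.171]
tool_rot: [-1.264, 1.978, 0.58]
contact_force: [-0.5, -0.2, 0.0]
width: -0.0003
```

```bash
python3 - <<'E'
from lidplan import *
st()
p,d=arm.capture("scene");cv2.imwrite("pics/s13.png",cv2.resize(p[130:330,160:400,::-1],None,fx=3,fy=3,interpolation=2))
Rr=Rt(A,PSI)
c=CP('R',107)
show([(c-.12*RX+[0,0,.04],Rr),(c-.2*RX+[0,0,.10],Rr)])
E
```

```text
{'time': 18.0, 'q': [0.004, 0.245, 0.05, 0.911, 0.759, -0.944], 'position': [0.783, 0.218, 0.171], 'tool_rot': [-1.264, 1.978, 0.58], 'contact_force': [-0.512, -0.188, 0.0], 'width': -0.0}
off [0.04, 0.041, -0.116] rot [0.0, -0.008, 0.003] len 0.129
off [0.043, 0.068, -0.212] rot [0.0, -0.008, 0.003] len 0.227
```

View pics/s13.png

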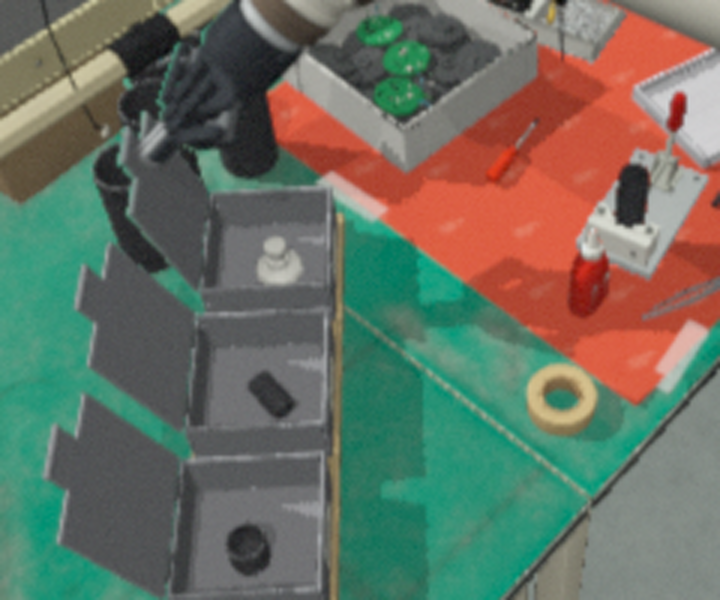

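```bash
python3 - <<'E'
from lidplan import *
c=CP('R',107)-.12*RX+[0,0,.04];Rr=Rt(A,PSI)
D=Rdown(np.pi/2)
w=[(c,Rr),([.58,-.02,.30],D)]
show(w)
q=arm.read_state()["q"]
for p,r in w+[([.706,.134,.2],D),([.706,.134,.0],D),([.513,-.351,.2],D),([.513,-.351,-.01],D)]:
    q,e=ik(p,r,q);print(q.round(2),round(e,4))
E
```

```text
off [0.04, 0.041, -0.116] rot [0.0, -0.008, 0.003] len 0.129
off [0.098, 0.084, -0.316] rot [0.488, 0.769, 1.063] len 0.341
[-0.14  0.09 -0.03  1.11  0.82 -1.13] 0.0
[-0.03  0.21  0.51  1.87  0.   -0.03] 0.0
[ 0.19  0.52  0.71  1.77 -0.    0.19] 0.0
[ 0.19  0.52  0.33  1.38 -0.    0.19] 0.0
[-0.6   0.27  0.38  1.68  0.   -0.6 ] 0.0
[-0.6   0.31  0.02  1.28  0.   -0.6 ] 0.0
```

Request:
play_rows:
  series:
    - {"jaw": 1,"offset": [0.013,0.014,-0.039],"delta_rot": [0,0,0]}
    - {"jaw": 1,"offset": [0.027,0.028,-0.078],"delta_rot": [0,0,0]}
    - {"jaw": 1,"offset": [0.04,0.041,-0.116],"delta_rot": [0,0,0]}
    - {"jaw": 0,"offset": [0.052,0.05,-0.156],"delta_rot": [0.05,0.08,0.11]}
    - {"jaw": -0.2,"offset": [0.063,0.058,-0.196],"delta_rot": [0.1,0.16,0.22]}
    - {"jaw": -0.2,"offset": [0.075,0.067,-0.236],"delta_rot": [0.15,0.24,0.33]}
    - {"jaw": -0.2,"offset": [0.086,0.075,-0.276],"delta_rot": [0.2,0.315,0.435]}
    - {"jaw": -0.2,"offset": [0.098,0.084,-0.316],"delta_rot": [0.25,0.39,0.54]}

```text
time: 18.85
position: [0.577, -0.0231, 0.3026]
tool_rot: [-0.715, 2.654, 0.326]
contact_force: [0.7, -0.3, -0.4]
width: 0.0513
```

```bash
python3 - <<'E'
from lidplan import *
st()
show([([.56,-.05,.30],Rdown(np.pi/2))])
p,d=arm.capture("top")
im=p[:,:,::-1];cv2.imwrite("pics/t14.png",cv2.resize(im[100:290,160:400],None,fx=3,fy=3,interpolation=2))
p,d2=arm.capture("scene");cv2.imwrite("pics/s14.png",p[:,:,::-1])
for c,d in (("top",d),("scene",d2)):
    r=arm.spot_in(c,"flange");print(c,[(round(x["conf"],2),np.round(x["point"],3)) for x in r])
    P=cloud(c,d);rr=P-CEN['R'];x=rr@RX;y=rr@RY
    m=(abs(x)<.052)&(abs(y)<.052)&(P[...,2]>.022)&(P[...,2]<.065)
    for lo,hi in((.022,.031),(.031,.045),(.045,.065)):
        k=P[m&(P[...,2]>=lo)&(P[...,2]<hi)]
        if len(k):print(lo,len(k),k.mean(0).round(4),k.min(0).round(3),k.max(0).round(3),cv2.minEnclosingCircle((k[:,:2]*1000).astype(np.float32)))
E
```

```text
{'time': 18.85, 'q': [-0.243, -0.072, 0.144, 1.562, 0.382, -0.726], 'position': [0.577, -0.023, 0.303], 'tool_rot': [-0.715, 2.654, 0.326], 'contact_force': [0.711, -0.291, -0.388], 'width': 0.051}
off [0.026, -0.014, -0.011] rot [0.236, 0.379, 0.518] len 0.032
top [(0.52, array([0.698, 0.13 , 0.027])), (0.27, array([0.499, 0.355, 0.027]))]
0.022 71 [0.6994 0.1268 0.0251] [0.648 0.074 0.022] [0.742 0.149 0.031] ((693.2962036132812, 122.9115219116211), 49.9410400390625)
0.031 6 [0.6975 0.1251 0.0353] [0.69  0.12  0.031] [0.705 0.136 0.04 ] ((697.2816162109375, 127.5904312133789), 10.892934799194336)
0.045 40 [0.7022 0.1295 0.0546] [0.693 0.121 0.047] [0.712 0.14  0.064] ((702.7770385742188, 129.9093017578125), 10.635770797729492)
scene [(0.46, array([0.698, 0.135, 0.024]))]
0.022 73 [0.6972 0.1321 0.0249] [0.681 0.108 0.022] [0.724 0.151 0.031] ((702.4158325195312, 130.24693298339844), 22.32611656188965)
0.031 26 [0.6987 0.132  0.0362] [0.694 0.12  0.031] [0.71  0.14  0.043] ((701.7421875, 130.18704223632812), 10.221147537231445)
0.045 39 [0.7022 0.1303 0.0547] [0.69  0.119 0.045] [0.713 0.139 0.058] ((701.7254028320312, 129.01351928710938), 11.410436630249023)
```

View pics/t14.png

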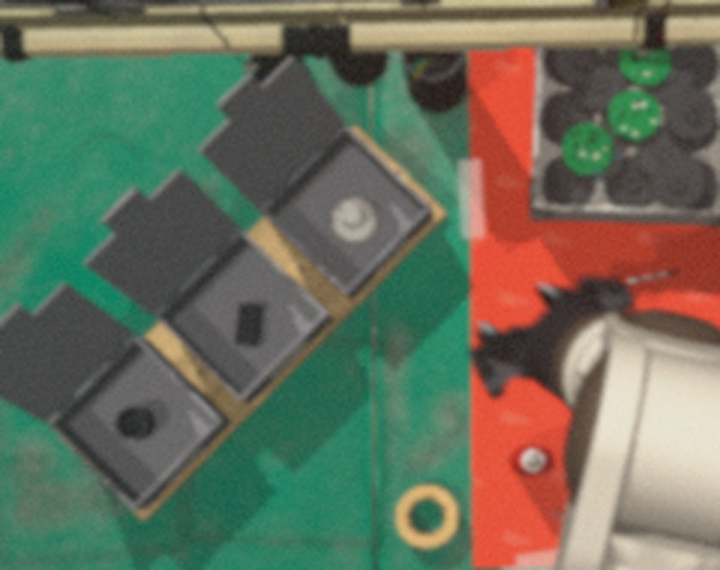

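The flange stem is at (0.702, 0.130), top at 0.055 as expected, and all three lids lean open. Finishing the turn to tool-down.

Request:
play_rows:
  series:
    - {"jaw": -0.2,"offset": [0.013,-0.007,-0.005],"delta_rot": [0.047,0.076,0.104]}
    - {"jaw": -0.2,"offset": [0.026,-0.014,-0.011],"delta_rot": [0.094,0.152,0.207]}
    - {"jaw": -0.2,"offset": [0.026,-0.014,-0.011],"delta_rot": [0.142,0.228,0.311]}
    - {"jaw": -0.2,"offset": [0.026,-0.014,-0.011],"delta_rot": [0.19,0.304,0.414]}
    - {"jaw": -0.2,"offset": [0.026,-0.014,-0.011],"delta_rot": [0.236,0.379,0.518]}
    - {"jaw": -0.2,"offset": [0.026,-0.014,-0.011],"delta_rot": [0.236,0.379,0.518]}
    - {"jaw": -0.2,"offset": [0.026,-0.014,-0.011],"delta_rot": [0.236,0.379,0.518]}
    - {"jaw": -0.2,"offset": [0.026,-0.014,-0.011],"delta_rot": [0.236,0.379,0.518]}

```text
time: 19.85
position: [0.5616, -0.0484, 0.2987]
tool_rot: [-0.01, 3.139, 0.006]
contact_force: [-0.9, -1.1, 0.0]
width: 0.0515
```

```bash
python3 - <<'E'
from lidplan import *
st()
D=Rdown(np.pi/2)
show([([.56,-.05,.30],D),([.64,.06,.25],D),([.702,.130,.18],D)])
s=arm.read_state();p0=s["position"];Rr=R.from_rotvec(s["tool_rot"])
p,d=arm.capture("scene");P=cloud("scene",d)
q=(P-p0)@Rr.as_matrix()
m=(np.abs(q[...,0])<.05)&(np.abs(q[...,1])<.06)&(q[...,2]>-.12)&(q[...,2]<.03)
x=q[m];print(len(x),x[:,2].max())
for lo in np.arange(-.12,.03,.01):
    k=x[(x[:,2]>=lo)&(x[:,2]<lo+.01)]
    if len(k):print(round(lo,3),len(k),"x",k[:,0].min().round(3),k[:,0].max().round(3),"y",k[:,1].min().round(3),k[:,1].max().round(3))
E
```

```text
{'time': 19.85, 'q': [-0.088, 0.181, 0.469, 1.857, 0.004, -0.095], 'position': [0.562, -0.048, 0.299], 'tool_rot': [-0.01, 3.139, 0.006], 'contact_force': [-0.926, -1.065, 0.018], 'width': 0.051}
off [0.002, -0.002, -0.001] rot [0.004, 0.003, 0.007] len 0.003
off [-0.079, 0.108, 0.049] rot [0.004, 0.003, 0.007] len 0.142
off [-0.141, 0.177, 0.12] rot [0.004, 0.003, 0.007] len 0.256
612 -0.03173453577035296
-0.12 84 x -0.006 0.019 y -0.058 0.059
-0.11 107 x -0.013 0.018 y -0.059 0.06
-0.1 82 x -0.01 0.018 y -0.059 0.06
-0.09 99 x -0.011 0.015 y -0.057 0.059
-0.08 56 x -0.009 0.014 y -0.058 0.054
-0.07 44 x -0.012 0.012 y -0.034 0.039
-0.06 59 x -0.01 0.012 y -0.033 0.039
-0.05 53 x -0.012 0.012 y -0.035 0.039
-0.04 28 x -0.011 0.012 y -0.031 0.032
```

Request:
play_rows:
  series:
    - {"jaw": -0.2,"offset": [-0.027,0.036,0.016],"delta_rot": [0,0,0]}
    - {"jaw": -0.2,"offset": [-0.053,0.072,0.033],"delta_rot": [0,0,0.003]}
    - {"jaw": -0.2,"offset": [-0.079,0.108,0.049],"delta_rot": [0,0,0.007]}
    - {"jaw": -0.2,"offset": [-0.1,0.131,0.073],"delta_rot": [0.004,0.003,0.007]}
    - {"jaw": -0.2,"offset": [-0.12,0.154,0.096],"delta_rot": [0.004,0.003,0.007]}
    - {"jaw": -0.2,"offset": [-0.141,0.177,0.12],"delta_rot": [0.004,0.003,0.007]}
    - {"jaw": -0.2,"offset": [-0.141,0.177,0.12],"delta_rot": [0.004,0.003,0.007]}
    - {"jaw": -0.2,"offset": [-0.141,0.177,0.12],"delta_rot": [0.004,0.003,0.007]}

```text
time: 20.7
position: [0.7018, 0.1293, 0.1795]
tool_rot: [-0.003, -3.14, 0.002]
contact_force: [0.8, -0.7, 0.9]
width: 0.0513
```

```bash
python3 - <<'E'
from lidplan import *
st()
D=Rdown(np.pi/2)
show([([.702,.130,.18],D),([.702,.130,.002],D)])
p,d=arm.capture("scene");cv2.imwrite("pics/s15.png",cv2.resize(p[100:300,160:400,::-1],None,fx=3,fy=3,interpolation=2))
E
```

```text
{'time': 20.7, 'q': [0.183, 0.513, 0.657, 1.717, -0.001, 0.184], 'position': [0.702, 0.129, 0.179], 'tool_rot': [-0.003, -3.14, 0.002], 'contact_force': [0.837, -0.739, 0.878], 'width': 0.051}
off [-0.0, 0.001, -0.001] rot [-0.001, -0.002, -0.002] len 0.001
off [-0.001, 0.001, 0.177] rot [-0.001, -0.002, -0.002] len 0.177
```

View pics/s15.png

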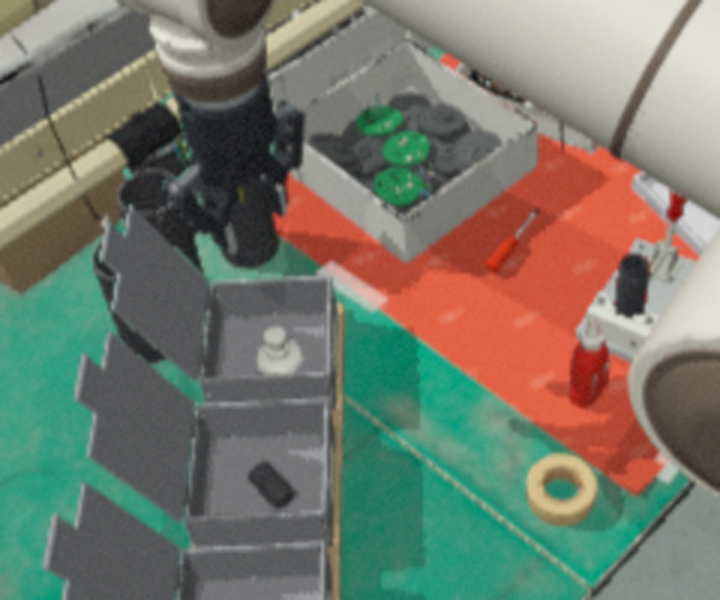

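Request:
play_rows:
  series:
    - {"jaw": -0.2,"offset": [0,0.001,0.03],"delta_rot": [0,0,0]}
    - {"jaw": -0.2,"offset": [0,0.001,0.06],"delta_rot": [0,0,0]}
    - {"jaw": -0.2,"offset": [0,0.001,0.09],"delta_rot": [0,0,0]}
    - {"jaw": -0.2,"offset": [0,0.001,0.11],"delta_rot": [0,0,0]}
    - {"jaw": -0.2,"offset": [0,0.001,0.13],"delta_rot": [0,0,0]}
    - {"jaw": -0.2,"offset": [0,0.001,0.14],"delta_rot": [0,0,0]}
    - {"jaw": -0.2,"offset": [0,0.001,0.15],"delta_rot": [0,0,0]}
    - {"jaw": -0.2,"offset": [0,0.001,0.15],"delta_rot": [0,0,0]}

```text
time: 21.55
position: [0.7017, 0.1297, 0.0297]
tool_rot: [-0.005, -3.14, 0.003]
contact_force: [-0.7, -0.2, -0.1]
width: 0.0513
```

```bash
python3 - <<'E'
from lidplan import *
st()
show([([.702,.130,.003],Rdown(np.pi/2))])
p,d=arm.capture("scene");cv2.imwrite("pics/s16.png",cv2.resize(p[130:270,180:320,::-1],None,fx=4,fy=4,interpolation=2))
p,d=arm.capture("top");cv2.imwrite("pics/t16.png",cv2.resize(p[110:250,200:340,::-1],None,fx=4,fy=4,interpolation=2))
E
```

```text
{'time': 21.55, 'q': [0.183, 0.486, 0.33, 1.416, -0.001, 0.186], 'position': [0.702, 0.13, 0.03], 'tool_rot': [-0.005, -3.14, 0.003], 'contact_force': [-0.714, -0.16, -0.088], 'width': 0.051}
off [-0.0, 0.0, 0.027] rot [-0.002, -0.001, -0.003] len 0.027
```

View pics/s16.png

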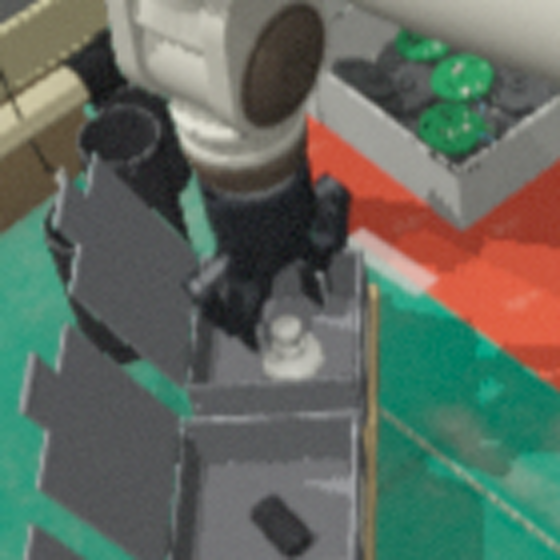

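View pics/t16.png

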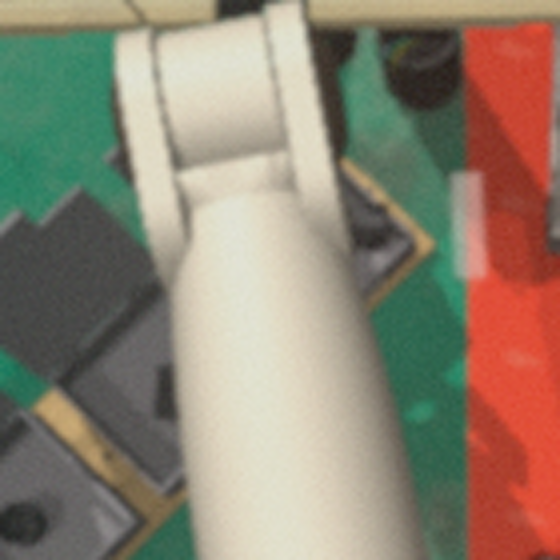

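The jaws straddle the stem: fingers at (245,320) and (315,285), stem at (287,330). Going down the last 27 mm and closing.

Request:
play_rows:
  series:
    - {"jaw": -0.2,"offset": [0,0,0.009],"delta_rot": [0,0,0]}
    - {"jaw": -0.2,"offset": [0,0,0.018],"delta_rot": [0,0,0]}
    - {"jaw": -0.2,"offset": [0,0,0.026],"delta_rot": [0,0,0]}
    - {"jaw": -0.2,"offset": [0,0,0.026],"delta_rot": [0,0,0]}
    - {"jaw": 0.2,"offset": [0,0,0.026],"delta_rot": [0,0,0]}
    - {"jaw": 0.4,"offset": [0,0,0.026],"delta_rot": [0,0,0]}
    - {"jaw": 1,"offset": [0,0,0.026],"delta_rot": [0,0,0]}
    - {"jaw": 1,"offset": [0,0,0.026],"delta_rot": [0,0,0]}
  force: 40

```text
time: 22.45
position: [0.7023, 0.1302, 0.0044]
tool_rot: [-0.004, -3.141, 0.003]
contact_force: [-0.3, -0.2, 2.7]
width: 0.0182
```

```bash
python3 - <<'E'
from lidplan import *
st()
E
```

```text
{'time': 22.45, 'q': [0.184, 0.494, 0.291, 1.369, -0.002, 0.187], 'position': [0.702, 0.13, 0.004], 'tool_rot': [-0.004, -3.141, 0.003], 'contact_force': [-0.272, -0.248, 2.713], 'width': 0.018}
```

Request:
play_rows:
  series:
    - {"jaw": 1,"offset": [0,0,0],"delta_rot": [0,0,0]}
    - {"jaw": 1,"offset": [0,0,0],"delta_rot": [0,0,0]}
    - {"jaw": 1,"offset": [0,0,0],"delta_rot": [0,0,0]}
    - {"jaw": 1,"offset": [0,0,-0.005],"delta_rot": [0,0,0]}
    - {"jaw": 1,"offset": [0,0,-0.01],"delta_rot": [0,0,0]}
    - {"jaw": 1,"offset": [0,0,-0.015],"delta_rot": [0,0,0]}
    - {"jaw": 1,"offset": [0,0,-0.02],"delta_rot": [0,0,0]}
    - {"jaw": 1,"offset": [0,0,-0.02],"delta_rot": [0,0,0]}

```text
time: 23.25
position: [0.7024, 0.1304, 0.0248]
tool_rot: [-0.004, -3.142, 0.002]
contact_force: [0.5, -0.1, 0.6]
width: 0.0181
```

```bash
python3 - <<'E'
from lidplan import *
st()
p,d=arm.capture("scene");cv2.imwrite("pics/s17.png",cv2.resize(p[130:270,180:320,::-1],None,fx=4,fy=4,interpolation=2))
E
```

```text
{'time': 23.25, 'q': [0.184, 0.488, 0.323, 1.406, -0.001, 0.187], 'position': [0.702, 0.13, 0.025], 'tool_rot': [-0.004, -3.142, 0.002], 'contact_force': [0.473, -0.077, 0.642], 'width': 0.018}
```

View pics/s17.png

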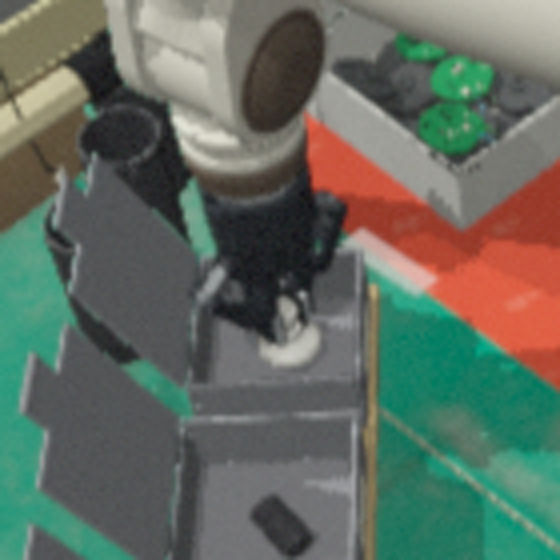

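Request:
play_rows:
  series:
    - {"jaw": 1,"offset": [0,0,-0.02],"delta_rot": [0,0,0]}
    - {"jaw": 1,"offset": [0,0,-0.04],"delta_rot": [0,0,0]}
    - {"jaw": 1,"offset": [0,0,-0.06],"delta_rot": [0,0,0]}
    - {"jaw": 1,"offset": [0,0,-0.09],"delta_rot": [0,0,0]}
    - {"jaw": 1,"offset": [0,0,-0.12],"delta_rot": [0,0,0]}
    - {"jaw": 1,"offset": [0,0,-0.15],"delta_rot": [0,0,0]}
    - {"jaw": 1,"offset": [0,0,-0.17],"delta_rot": [0,0,0]}
    - {"jaw": 1,"offset": [0,0,-0.17],"delta_rot": [0,0,0]}

```text
time: 24.1
position: [0.7032, 0.1307, 0.197]
tool_rot: [0.004, 3.138, -0.001]
contact_force: [-0.5, -0.6, -0.8]
width: 0.0183
```

```bash
python3 - <<'E'
from lidplan import *
st()
p,d=arm.capture("scene");cv2.imwrite("pics/s18.png",cv2.resize(p[90:270,180:360,::-1],None,fx=3.2,fy=3.2,interpolation=2))
P=cloud("scene",d);m=(abs(P[...,0]-.70)<.04)&(abs(P[...,1]-.13)<.04)&(P[...,2]>.1)&(P[...,2]<.26)&(p.min(-1)>120)
k=P[m];print(len(k),k.min(0),k.max(0))
tr=np.array([.513,-.351,0]);show([([.64,.0,.2],Rdown(np.pi/2))])
E
```

```text
{'time': 24.1, 'q': [0.184, 0.524, 0.707, 1.751, -0.001, 0.187], 'position': [0.703, 0.131, 0.197], 'tool_rot': [0.004, 3.138, -0.001], 'contact_force': [-0.532, -0.569, -0.801], 'width': 0.018}
168 [0.67925992 0.11044711 0.20693735] [0.72130695 0.15286092 0.25107026]
off [0.063, -0.131, -0.005] rot [-0.001, 0.001, -0.003] len 0.145
```

View pics/s18.png

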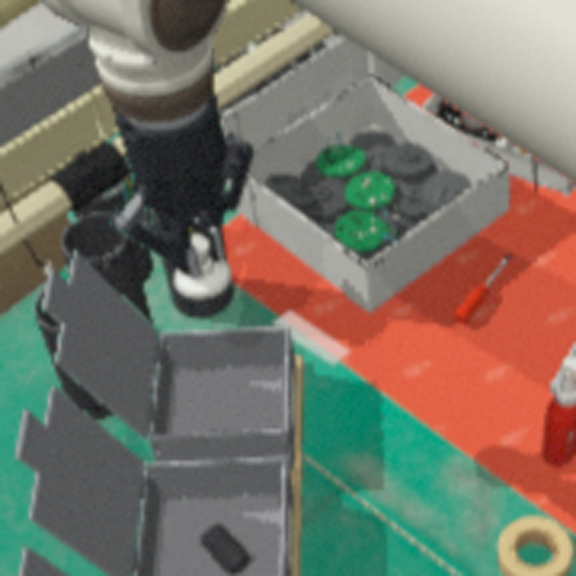

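The flange is held upright and its base is about 9.6 mm above the reported TCP, which agrees with the grasp height. Carrying it towards the tray, clear of the glue bottle, the fixture and the hanging driver.

```bash
python3 - <<'E'
from lidplan import *
D=Rdown(np.pi/2);a=np.array([.56,-.06,.23])
show([(a,D)]);show([([.513,-.351,.2],D)],a,D)
E
```

```text
off [0.142, -0.191, -0.035] rot [-0.001, 0.001, -0.003] len 0.241
off [0.047, -0.291, 0.03] rot [0.0, 0.0, 0.0] len 0.296
```

Request:
play_rows:
  series:
    - {"jaw": 1,"offset": [0.018,-0.024,-0.01],"delta_rot": [0,0,0]}
    - {"jaw": 1,"offset": [0.04,-0.055,-0.02],"delta_rot": [0,0,0]}
    - {"jaw": 1,"offset": [0.064,-0.086,-0.03],"delta_rot": [0,0,0]}
    - {"jaw": 1,"offset": [0.088,-0.118,-0.035],"delta_rot": [0,0,0]}
    - {"jaw": 1,"offset": [0.112,-0.15,-0.035],"delta_rot": [0,0,0]}
    - {"jaw": 1,"offset": [0.13,-0.175,-0.035],"delta_rot": [0,0,0]}
    - {"jaw": 1,"offset": [0.142,-0.191,-0.035],"delta_rot": [0,0,0]}
    - {"jaw": 1,"offset": [0.142,-0.191,-0.035],"delta_rot": [0,0,0]}

```text
time: 24.95
position: [0.5584, -0.0616, 0.2285]
tool_rot: [-0.007, -3.139, 0.003]
contact_force: [0.5, 0.8, 0.1]
width: 0.0182
```

Request:
play_rows:
  series:
    - {"jaw": 1,"offset": [0.004,-0.025,0],"delta_rot": [0,0,0]}
    - {"jaw": 1,"offset": [0.01,-0.065,0],"delta_rot": [0,0,0]}
    - {"jaw": 1,"offset": [0.018,-0.11,0],"delta_rot": [0,0,0]}
    - {"jaw": 1,"offset": [0.026,-0.16,0],"delta_rot": [0,0,0]}
    - {"jaw": 1,"offset": [0.034,-0.21,0.005],"delta_rot": [0,0,0]}
    - {"jaw": 1,"offset": [0.04,-0.25,0.015],"delta_rot": [0,0,0]}
    - {"jaw": 1,"offset": [0.045,-0.28,0.025],"delta_rot": [0,0,0]}
    - {"jaw": 1,"offset": [0.047,-0.291,0.03],"delta_rot": [0,0,0]}

```text
time: 25.75
position: [0.5117, -0.3529, 0.1969]
tool_rot: [-0.007, -3.138, 0.0]
contact_force: [-0.1, 0.9, -1.2]
width: 0.0182
```

```bash
python3 - <<'E'
from lidplan import *
p,d=arm.capture("top");cv2.imwrite("pics/t19.png",cv2.resize(p[110:310,300:540,::-1],None,fx=3,fy=3,interpolation=2))
p,d=arm.capture("scene");cv2.imwrite("pics/s19.png",cv2.resize(p[90:290,260:500,::-1],None,fx=3,fy=3,interpolation=2))
st()
D=Rdown(np.pi/2);show([([.513,-.351,.03],D),([.513,-.351,-.003],D)])
# tray fit: grey vs red mat using initial picture
im=cv2.imread("pics/top0.png").astype(int);P=cloud("top",np.load("top_d.npy"))
m=(np.abs(P[...,0]-.513)<.11)&(np.abs(P[...,1]+.351)<.11)&(im[...,2]-im[...,1]<40)&(P[...,2]<.03)&(P[...,2]>0.003)
n,l,stt,c=cv2.connectedComponentsWithStats(m.astype(np.uint8));k=1+stt[1:,4].argmax();q=P[l==k]
print(len(q),cv2.minAreaRect((q[:,:2]*1000).astype(np.float32)))
E
```

```text
{'time': 25.85, 'q': [-0.601, 0.264, 0.367, 1.676, -0.002, -0.597], 'position': [0.512, -0.351, 0.198], 'tool_rot': [-0.006, -3.138, -0.0], 'contact_force': [-0.076, 0.61, -0.207], 'width': 0.018}
off [-0.002, 0.0, 0.168] rot [0.0, -0.004, -0.004] len 0.168
off [-0.002, 0.0, 0.201] rot [0.0, -0.004, -0.004] len 0.201
1502 ((508.1468811035156, -352.72222900390625), (130.1942901611328, 130.03375244140625), 73.33050537109375)
```

View pics/s19.png

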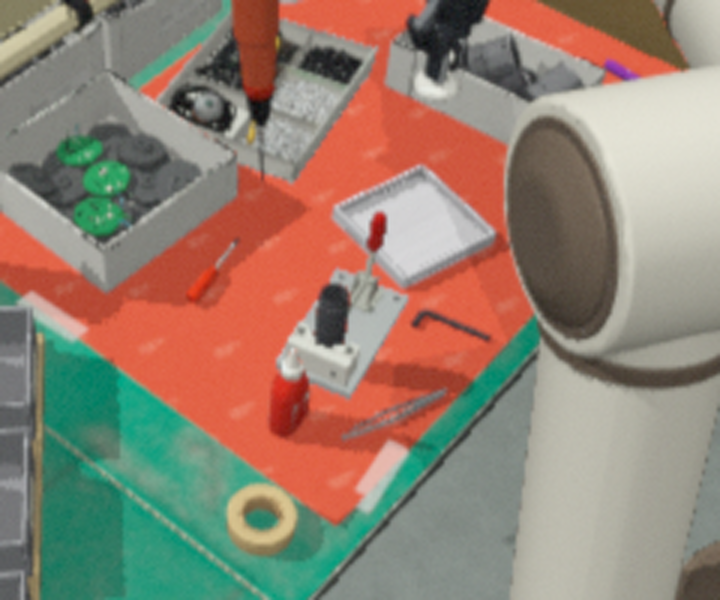

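View pics/t19.png

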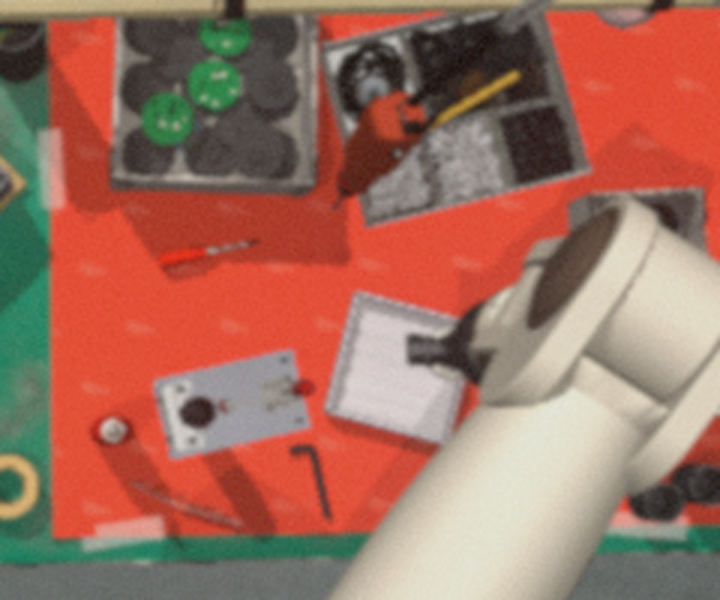

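```bash
python3 - <<'E'
from lidplan import *
s=arm.read_state();p0=s["position"]
p,d=arm.capture("scene");P=cloud("scene",d)
m=(np.linalg.norm(P[...,:2]-p0[:2],axis=-1)<.05)&(P[...,2]>.19)&(P[...,2]<.26)&(p.min(-1)>120)
k=P[m];print(len(k),k.min(0),k.max(0),pix("scene",p0),pix("scene",np.array([.51,-.352,.006])))
E
```

```text
107 [ 0.48890832 -0.3731191   0.20866889] [ 0.53272464 -0.32866968  0.25011397] (np.float64(404.2946262802752), np.float64(121.32957655556416)) (np.float64(396.41935167272044), np.float64(165.4016858485895))
```

Depth puts the flange centre at (0.511, -0.351), directly over the tray (the shift in the picture is parallax). Lowering.

Request:
play_rows:
  series:
    - {"jaw": 1,"offset": [0,0,0.025],"delta_rot": [0,0,0]}
    - {"jaw": 1,"offset": [0,0,0.055],"delta_rot": [0,0,0]}
    - {"jaw": 1,"offset": [0,0,0.085],"delta_rot": [0,0,0]}
    - {"jaw": 1,"offset": [0,0,0.115],"delta_rot": [0,0,0]}
    - {"jaw": 1,"offset": [0,0,0.14],"delta_rot": [0,-0.003,-0.003]}
    - {"jaw": 1,"offset": [0,0,0.16],"delta_rot": [0,-0.003,-0.003]}
    - {"jaw": 1,"offset": [0,0,0.17],"delta_rot": [0,-0.003,-0.003]}
    - {"jaw": 1,"offset": [0,0,0.17],"delta_rot": [0,-0.003,-0.003]}

```text
time: 26.7
position: [0.5119, -0.3496, 0.0291]
tool_rot: [-0.003, 3.141, -0.001]
contact_force: [0.4, -0.4, 0.1]
width: 0.0184
```

```bash
python3 - <<'E'
from lidplan import *
s=arm.read_state();p0=s["position"]
p,d=arm.capture("scene");P=cloud("scene",d)
m=(np.linalg.norm(P[...,:2]-p0[:2],axis=-1)<.028)&(P[...,2]>.02)&(P[...,2]<.1)&(p.min(-1)>120)
k=P[m];print(len(k),k.min(0),k.max(0))
cv2.imwrite("pics/s20.png",cv2.resize(p[90:240,340:500,::-1],None,fx=4,fy=4,interpolation=2))
st()
E
```

```text
93 [ 0.48987219 -0.37142775  0.04073273] [ 0.53547038 -0.32587817  0.08353487]
{'time': 26.75, 'q': [-0.6, 0.254, 0.031, 1.345, -0.0, -0.601], 'position': [0.512, -0.35, 0.03], 'tool_rot': [-0.003, 3.14, -0.003], 'contact_force': [-0.256, 0.238, -0.362], 'width': 0.018}
```

View pics/s20.png

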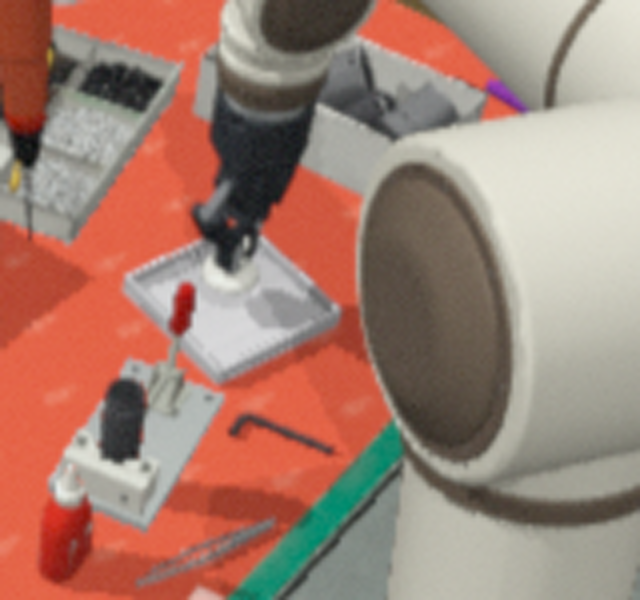

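Request:
play_rows:
  series:
    - {"jaw": 1,"offset": [0,0,0.01],"delta_rot": [0,0,0]}
    - {"jaw": 1,"offset": [0,0,0.02],"delta_rot": [0,0,0]}
    - {"jaw": 1,"offset": [0,0,0.026],"delta_rot": [0,0,0]}
    - {"jaw": 1,"offset": [0,0,0.029],"delta_rot": [0,0,0]}
    - {"jaw": 1,"offset": [0,0,0.031],"delta_rot": [0,0,0]}
    - {"jaw": 1,"offset": [0,0,0.032],"delta_rot": [0,0,0]}
    - {"jaw": 1,"offset": [0,0,0.032],"delta_rot": [0,0,0]}
    - {"jaw": 1,"offset": [0,0,0.032],"delta_rot": [0,0,0]}

```text
time: 27.55
position: [0.5119, -0.3514, -0.0019]
tool_rot: [-0.0, 3.14, -0.003]
contact_force: [-0.4, -0.1, -0.5]
width: 0.0181
```

Request:
play_rows:
  series:
    - {"jaw": 1,"offset": [0,0,0.001],"delta_rot": [0,0,0]}
    - {"jaw": 1,"offset": [0,0,0.001],"delta_rot": [0,0,0]}
    - {"jaw": 1,"offset": [0,0,0.0015],"delta_rot": [0,0,0]}
    - {"jaw": 1,"offset": [0,0,0.0015],"delta_rot": [0,0,0]}
    - {"jaw": 1,"offset": [0,0,0.002],"delta_rot": [0,0,0]}
    - {"jaw": 1,"offset": [0,0,0.002],"delta_rot": [0,0,0]}
    - {"jaw": 1,"offset": [0,0,0.002],"delta_rot": [0,0,0]}
    - {"jaw": 1,"offset": [0,0,0.002],"delta_rot": [0,0,0]}

```text
time: 28.35
position: [0.5119, -0.3514, -0.0039]
tool_rot: [-0.001, 3.14, -0.003]
contact_force: [-0.1, 1.2, 3.6]
width: 0.0186
```

Contact: the wrist now reads 3.6 N upward. Opening gently.

Request:
play_rows:
  series:
    - {"jaw": 0.5,"offset": [0,0,0],"delta_rot": [0,0,0]}
    - {"jaw": 0.3,"offset": [0,0,0],"delta_rot": [0,0,0]}
    - {"jaw": 0.1,"offset": [0,0,0],"delta_rot": [0,0,0]}
    - {"jaw": -0.1,"offset": [0,0,0],"delta_rot": [0,0,0]}
    - {"jaw": -0.2,"offset": [0,0,0],"delta_rot": [0,0,0]}
    - {"jaw": -0.2,"offset": [0,0,0],"delta_rot": [0,0,0]}
    - {"jaw": -0.2,"offset": [0,0,-0.005],"delta_rot": [0,0,0]}
    - {"jaw": -0.2,"offset": [0,0,-0.01],"delta_rot": [0,0,0]}

```text
time: 29.15
position: [0.5117, -0.3513, 0.0062]
tool_rot: [-0.001, 3.14, -0.003]
contact_force: [0.3, -0.1, 0.9]
width: 0.0509
```

Request:
play_rows:
  series:
    - {"jaw": -0.2,"offset": [0,0,-0.02],"delta_rot": [0,0,0]}
    - {"jaw": -0.2,"offset": [0,0,-0.05],"delta_rot": [0,0,0]}
    - {"jaw": -0.2,"offset": [0,0,-0.09],"delta_rot": [0,0,0]}
    - {"jaw": -0.2,"offset": [0,0,-0.13],"delta_rot": [0,0,0]}
    - {"jaw": -0.2,"offset": [0,0,-0.17],"delta_rot": [0,0,0]}
    - {"jaw": -0.2,"offset": [0,0,-0.2],"delta_rot": [0,0,0]}
    - {"jaw": -0.2,"offset": [0,0,-0.2],"delta_rot": [0,0,0]}
    - {"jaw": -0.2,"offset": [0,0,-0.2],"delta_rot": [0,0,0]}

```text
time: 29.95
position: [0.5117, -0.3512, 0.2067]
tool_rot: [-0.001, 3.138, -0.004]
contact_force: [0.4, -1.1, 0.0]
width: 0.0515
```

```bash
python3 - <<'E'
from lidplan import *
st()
p,d=arm.capture("scene");P=cloud("scene",d)
cv2.imwrite("pics/s21.png",p[:,:,::-1])
m=(np.linalg.norm(P[...,:2]-[.512,-.351],axis=-1)<.04)
for lo,hi in((.013,.024),(.034,.06)):
    k=P[m&(P[...,2]>lo)&(P[...,2]<hi)];print(len(k),k.mean(0).round(4),k.min(0).round(3),k.max(0).round(3))
for n in("glue","tape","red_driver","bent_key","flange"):
    r=arm.spot_in("scene",n);print(n,[(round(x["conf"],2),np.round(x["point"],3)) for x in r[:3]])
p,d=arm.capture("top");cv2.imwrite("pics/t21.png",p[:,:,::-1])
E
```

```text
{'time': 29.95, 'q': [-0.601, 0.26, 0.379, 1.686, -0.0, -0.602], 'position': [0.512, -0.351, 0.207], 'tool_rot': [-0.001, 3.138, -0.004], 'contact_force': [0.445, -1.109, 0.024], 'width': 0.052}
70 [ 0.5113 -0.3464  0.0171] [ 0.491 -0.37   0.013] [ 0.546 -0.315  0.024]
34 [ 0.5118 -0.3506  0.0466] [ 0.502 -0.361  0.037] [ 0.523 -0.341  0.052]
glue []
tape [(0.59, array([0.395, 0.06 , 0.023]))]
red_driver [(0.24, array([0.596, 0.292, 0.06 ]))]
bent_key [(0.57, array([ 0.397, -0.262,  0.005]))]
flange [(0.49, array([ 0.513, -0.346,  0.017]))]
```

View pics/s21.png

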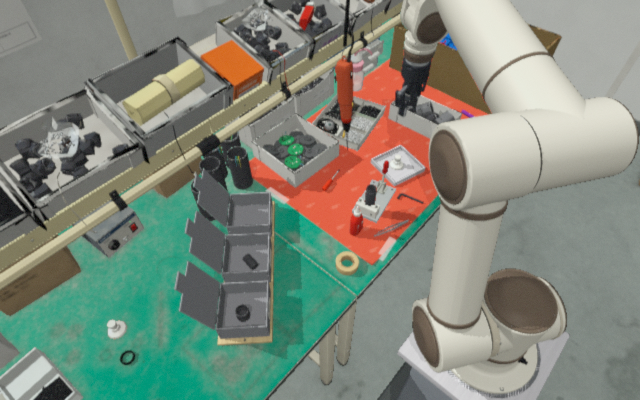

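View pics/t21.png

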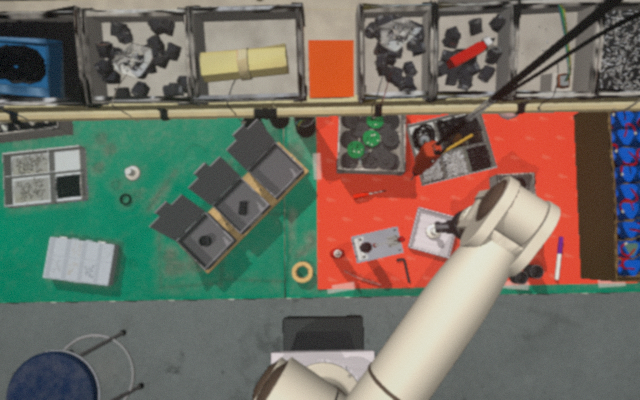

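The flange stands upright in the tray (scene pixel 398,163; stem top about 0.047–0.05, centre within 3 mm of the tray's). All three lids are open, the tube and head are in their tubs, and nothing else has visibly moved. The arm is clear, so I'm handing in.

```bash
python3 -c "
from station import arm
print(arm.hand_in())"
```

```text
the job is handed in; nothing more can be done
None
```

The flange was in the right tub. It now stands upright in the metal tray, and I handed the job in at about 30 s of the 72 s allowed.

- **Lids:** I opened left, middle and right in that order. The left tub held the torch head and the middle one the lamp tube. Both parts are still in their tubs, and all three lids lean back open.
- **Flange:** I lifted it by the stem and collar, set it down until the wrist read 3.6 N of contact, then let go and backed off. Depth puts its centre about 3 mm from the tray centre.
- **Bystanders:** The glue, tape, screwdriver and hex key look unmoved in the last pictures. For the tape I also compared positions, and they differ by about 2 mm. The final detector check missed the glue and gave only a wrong, low-confidence hit for the screwdriver, so those two rest on the pictures alone. The hex key was found only at the end, so I have no earlier position to compare it with.

- **Fingertip offset:** Both cameras put the real fingertips about 28 mm short of the reported tool point. My first lift of the left lid missed because of this, and I allowed for it from then on.
- **Joint limit:** An early tilt brought joint 2 right up to its lower limit (about -0.847 against -0.85), but the readings did not pass it.

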